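Set the dust shield's sash to the working height

TASK

Raise the clear sash of the dust shield on the dental bench until the underside of its black bottom rail is level with the thin flange of the green height clip (the yellow one is for another job), and leave it standing there. Do not shift or tip the bowl, jar, carton or bottle around it.

Things in the scene. Friction and masses are not known exactly. Their poses are not given: they have to be found in the camera images.
- shield: dust shield fixed to the bench: frame 404 wide, 502 mm high, open at the back. Posts (24 mm square) 190 mm either side of the middle, on low feet; a clear sash slides between. A white header (18 mm before the pane) hides it above 290 mm. Origin on the bench below the pane's middle; x level, through the pane away from the robot, y along it. A 12 mm base plate starts 25 mm behind; nothing before its middle
- rail_edge (a point): middle of the lower front edge of the sash's black bottom rail (345 long, 18 high, 40 mm deep, 3 mm edge rounding), which sticks out 36 mm before the clear pane towards the robot. The rail's underside is level with this point, at the start 90 to 120 mm above the bench and free beneath: fingertips that slant in under it can push it up. Axes as the shield's
- sash (a joint): height of the sash, m: 0 = rail underside 90 mm above the bench, growing upward to a stop at 0.170. Spring-counterbalanced, 0.6 kg: about 3 to 6 N up or down moves it anywhere along the rail, and it stays where it is left
- green_clip: green height marker, fixed round one of the posts (left or right varies): a square collar 32 mm wide, 20 mm high, with a thin flange (64 by 40 mm, 4 mm thick) at mid-height, which is the mark. Origin on the post's axis at the flange's mid-height, 180 to 240 mm above the bench; z up
- yellow_clip: the same marker in yellow on the other post, for another job's height (160 to 250 mm); not wanted now. Origin as the green one's
- bowl: loose turquoise bowl, 96 mm across the rim, 48 mm high, near the left post's outside; origin under its centre
- jar: loose amber jar, 50 mm across, 55 mm high, in front of the left post; origin under its centre
- carton: loose white and turquoise carton, 45 by 75 mm and 100 mm high, in front of the right post; origin under its centre
- bottle: loose dark bottle with green label, 64 mm across, 130 mm high, outside the right post; origin under its centre

How it is judged:
At the end, for the whole second after the job is handed in: The underside of the sash's black rail is within 8 mm of the height of the green clip's flange, and the sash is at rest (under 5 mm/s) (z of rail_edge in the frame of green_clip between -0.008 and 0.008 m and velocity of joint sash between -0.005 and 0.005 m/s); the robot touches nothing.
It fails at once if the bowl is shifted more than 20 mm or tipped more than 17 degrees (distance of bowl from where it was at the start of the episode above 0.02 m or angle between bowl's own z axis and vertical above 0.3 rad).
It fails at once if the jar is shifted more than 20 mm or tipped more than 17 degrees (distance of jar from where it was at the start of the episode above 0.02 m or angle between jar's own z axis and vertical above 0.3 rad).
It fails at once if the carton is shifted more than 20 mm or tipped more than 17 degrees (distance of carton from where it was at the start of the episode above 0.02 m or angle between carton's own z axis and vertical above 0.3 rad).
It fails at once if the bottle is shifted more than 20 mm or tipped more than 17 degrees (distance of bottle from where it was at the start of the episode above 0.02 m or angle between bottle's own z axis and vertical above 0.3 rad).
It also fails if it takes over 35 s, if anything falls off the work surface, if the arm or the gripper's body presses on something with over 40 N, if the wrist force passes 120 N, or if a joint passes its speed limit or range.

ROBOT

A 7-joint arm with a two-finger parallel gripper is mounted at the origin on the work surface. World frame = base frame: x ahead of the robot, y to its left, z up, the work surface at z = 0. Lengths are in m, angles in rad, forces in N, time in s.
With the tool pointing down it reaches from about 0.425 to 0.875 m from the base axis. Payload 4.7 kg.
Tool frame: the origin (TCP) lies on the mounting face of the last link; the fingertips stand 182 mm ahead of it and the grasp point (between the pads) lies 164 mm ahead of it; x points along the fingers, y is the direction in which the jaws open and shut, and the axes are right-handed (so a half turn about x gives the same grasp; the last joint's range is limited). The gripper opens to 87 mm and grips with 3 to 60 N. Pads are 19 mm wide; open, the fingers measure 117 mm over their backs; the gripper's body (75 mm by 190 mm) begins 51 mm behind the grasp point.
Start: joints at [1.233, 0.321, -0.07, 1.45, 0.023, 1.371, -0.057], TCP at [0.224, -0.61, 0.405] pointing down, gripper open.
Joint ranges: [-2.86, 2.86], [-0.3, 2.09], [-1.38, 1.24], [0.06, 2.45], [-1.56, 4.7], [0.09, 2.05], [-2.69, 2.69]. Speed limits (rad/s): [2.57, 2.57, 3.14, 3.14, 3.14, 3.14, 3.14].

INTERFACE

Orientations are given as a rotation vector (axis times angle).
In Python, from bench import monitor, get_image, ctrl gives the robot as it stands.
- The arm moves only by the shell command python3 -m creep 'ROWS' [FORCE]. ROWS is JSON, a list of rows, each a list of 7 numbers: the shift along the tool's x, y, z in mm, then the turn, a rotation vector about the tool's x, y, z in rad, then the finger opening in mm, from 0 to 87. A call has 1 to 5 rows; each row shifts and turns the commanded pose from where the row before left it, along the tool's axes as they then stand; what a row does not reach is not made up. A row lasts 1/10 s, in which the tool goes at most 50 mm and 8.59 degrees, less where a joint would pass 70% of its speed; a pose out of reach is approached as far as the arm can. A call is refused whole if a number of a shift passes 50 or a number of a turn 0.15, either way. A call with a gripper value outside its range is refused whole. The fingers move at their own pace and stop on an object; FORCE is the grip in N (left out, the last holds). Time passes only in rows, so rows that do not move let the fingers close. It gives the time, the measured TCP pose, the force and the opening at its end, in the units of the state.
- monitor.get_state(): the state, without advancing time (a new reading comes with each control period).
- get_image(name): name is "scene" or "top" or "wrist"; returns a dict with "img" (480x640x3 uint8, red, green, blue), "mtx" (3x3 intrinsics, pixels), "view" (4x4, takes a point from world to camera coordinates). Camera axes: x right, y up, looking along -z (the intrinsics and any distortion apply to the point x, -y, -z); pixel columns grow to the right and rows downward; lengths in m; the calibration is good to about 2 mm. A picture is of the moment at which its call begins. There is no depth.
- ctrl.close_job(): hands the job in, once; it reports no verdict.
The state is a dict: "time": time; "joint_positions": joint angles; "qd": joint speeds; "joint_torque": joint torques, N m; "position": TCP position; "tool_rot": TCP orientation; "ft_force": force on the tool from outside, world axes, zero at the start; "torque": the same for the moment, N m; "grip_width": opening from 0.0 (shut) to 1.0 (fully open).
Only numpy, scipy, OpenCV 4.12 (cv2) and the standard library are available. Lean on these libraries where they do the work, as an engineer would, in place of code of your own. Each camera call takes 0.05 s, during which the arm holds its last target.

## Working session

There is one attempt and no reset: what is moved stays moved. The work goes in short steps, Python scripts to look and compute and a shell command to move; the robot and the scene stay as the last step left them, time stands still between calls to the robot, and variables do not carry over. Pictures are saved under pics/ and viewed, and the job is handed in when it is done.

```bash
mkdir -p pics; ls; python3 - <<'E'
from bench import monitor,get_image
import cv2,numpy as np,pickle
s=monitor.get_state();print({k:np.round(v,3).tolist() for k,v in s.items()})
d={}
for n in ["scene","top","wrist"]:
    r=get_image(n);d[n]=r;cv2.imwrite(f"pics/{n}0.png",r["img"][:,:,::-1])
    print(n,r["mtx"].tolist(),np.round(r["view"],4).tolist(),[k for k in r])
pickle.dump(d,open("d0.pkl","wb"))
E
```

```text
pics
{'time': 0.0, 'joint_positions': [1.233, 0.322, -0.07, 1.452, 0.023, 1.371, -0.057], 'qd': [0.0, 0.002, 0.0, -0.001, -0.0, 0.001, -0.001], 'joint_torque': [-0.0, -49.13, -0.404, -31.253, -0.064, 0.044, 0.0], 'position': [0.224, -0.61, 0.404], 'tool_rot': [2.03, 0.363, -2.031], 'ft_force': [-0.059, 0.86, 0.197], 'torque': [0.0, 0.013, -0.011], 'grip_width': 0.997}
scene [[487.9451786815127, 0.0, 316.04586664180704], [0.0, 487.9451786815127, 234.1939025151655], [0.0, 0.0, 1.0]] [[-0.9905, -0.1376, 0.0071, 0.6226], [0.1324, -0.9362, 0.3255, -0.1102], [-0.0382, 0.3234, 0.9455, -1.1356], [0.0, 0.0, 0.0, 1.0]] ['img', 'mtx', 'view']
top [[594.404180439408, 0.0, 306.958160857166], [0.0, 594.404180439408, 238.44737525403912], [0.0, 0.0, 1.0]] [[0.0043, -1.0, 0.0076, 0.0252], [0.9969, 0.0049, 0.078, -0.6238], [-0.078, 0.0072, 0.9969, -1.242], [0.0, 0.0, 0.0, 1.0]] ['img', 'mtx', 'view']
wrist [[403.77005021279257, 0.0, 324.3776165395074], [0.0, 403.77005021279257, 232.01831760538778], [0.0, 0.0, 1.0]] [[0.3447, -0.9387, -0.001, -0.648], [0.9107, 0.3346, -0.2423, 0.0301], [0.2278, 0.0826, 0.9702, -0.3891], [0.0, 0.0, 0.0, 1.0]] ['img', 'mtx', 'view']
```

View pics/scene0.png

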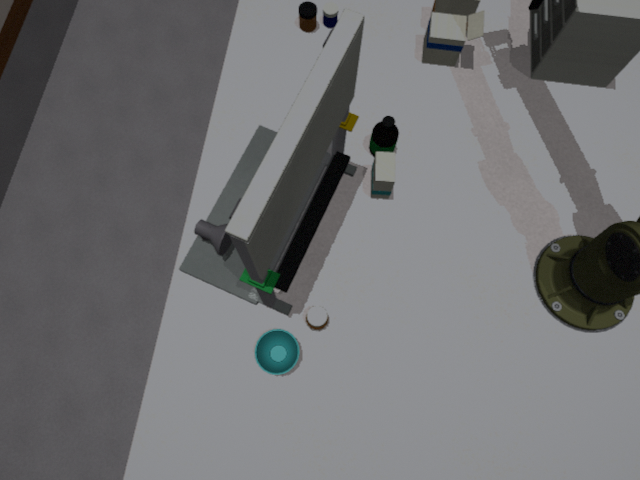

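View pics/top0.png

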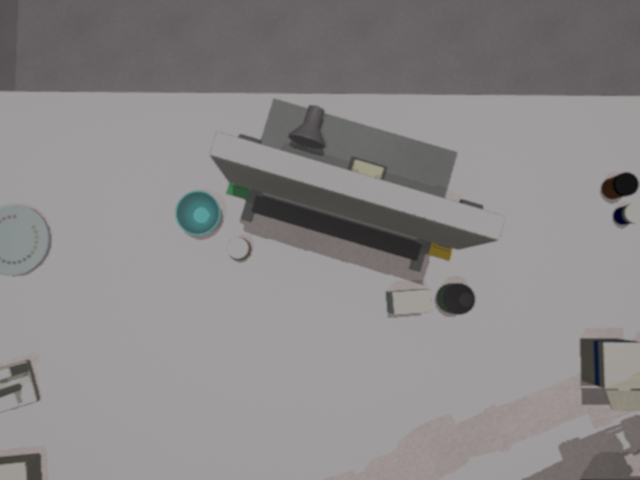

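View pics/wrist0.png

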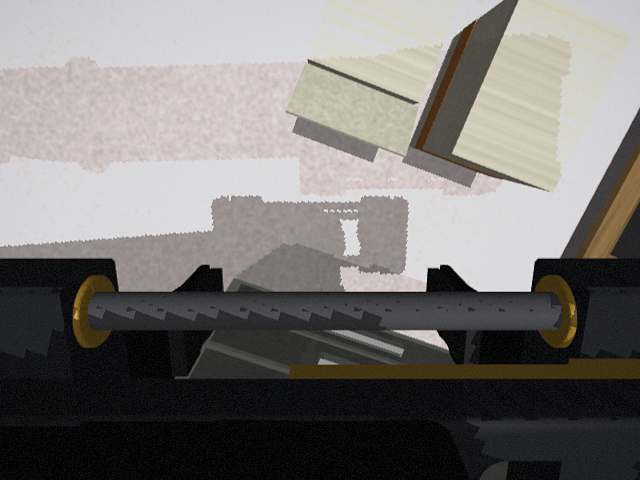

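The scene view shows the green clip at about (260,280) on the left post and the yellow clip at about (349,121) on the right. The black rail runs from (282,285) to (345,157), the bowl is at (277,352) and the jar at (317,317). Next I'll enlarge both views.

```bash
cat > h.py <<'E'
import numpy as np,cv2,pickle
def ray(r,p):
    K=np.array(r["mtx"]);V=np.array(r["view"]);R=V[:3,:3];t=V[:3,3]
    v=np.linalg.inv(K)@[p[0],p[1],1]; d=R.T@(v*[1,-1,-1]); c=-R.T@t
    return c,d/np.linalg.norm(d)
def onz(r,p,z):
    c,d=ray(r,p); return c+d*(z-c[2])/d[2]
def tri(r1,p1,r2,p2):
    c1,d1=ray(r1,p1);c2,d2=ray(r2,p2)
    s=np.linalg.lstsq(np.array([d1,-d2]).T,c2-c1,rcond=None)[0]
    a=c1+d1*s[0];b=c2+d2*s[1]; return (a+b)/2,np.linalg.norm(a-b)
def proj(r,P):
    K=np.array(r["mtx"]);V=np.array(r["view"]);q=(V@np.append(P,1))[:3]*[1,-1,-1]
    q=K@q;return q[:2]/q[2]
def crop(r,x,y,w,h,f,name,gain=1.0):
    im=r["img"][y:y+h,x:x+w,::-1];im=cv2.convertScaleAbs(im,alpha=gain)
    cv2.imwrite(name,cv2.resize(im,None,fx=f,fy=f,interpolation=cv2.INTER_NEAREST))
E
python3 - <<'E'
from h import *
d=pickle.load(open("d0.pkl","rb"))
crop(d["scene"],225,100,190,240,2.5,"pics/s1.png") if 0 else None
crop(d["scene"],225,220,120,100,6,"pics/sl.png",1.8)
crop(d["scene"],310,90,100,120,5,"pics/sr.png",1.8)
crop(d["top"],190,120,330,200,2.4,"pics/t1.png",1.8)
E
```

```text
(no output)
```

View pics/sl.png

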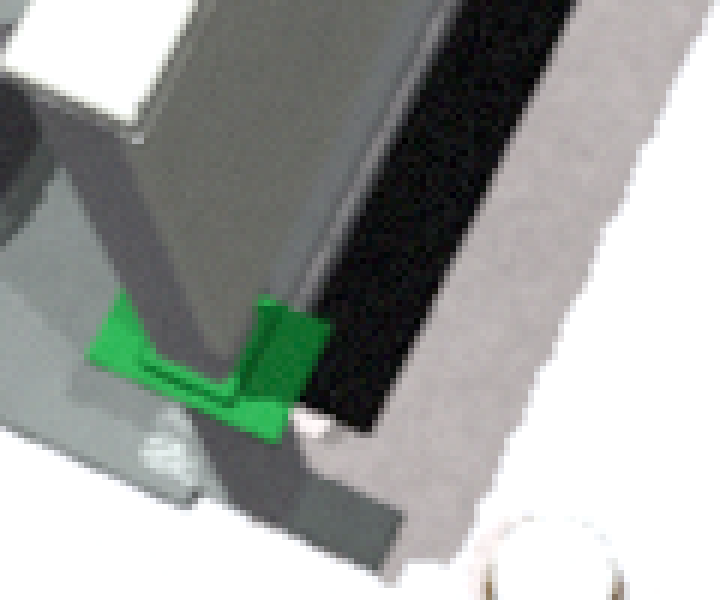

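View pics/sr.png

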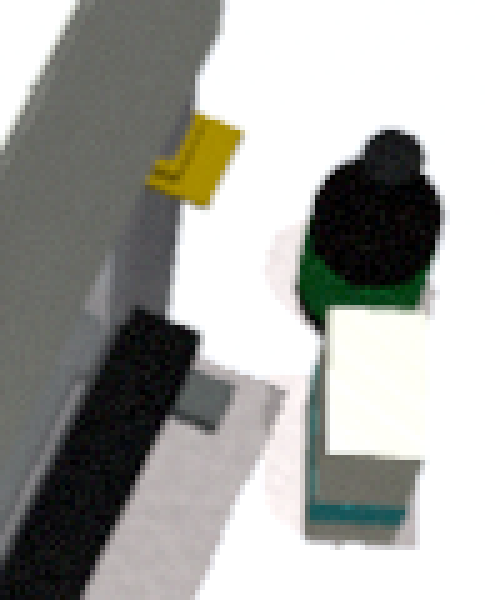

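View pics/t1.png

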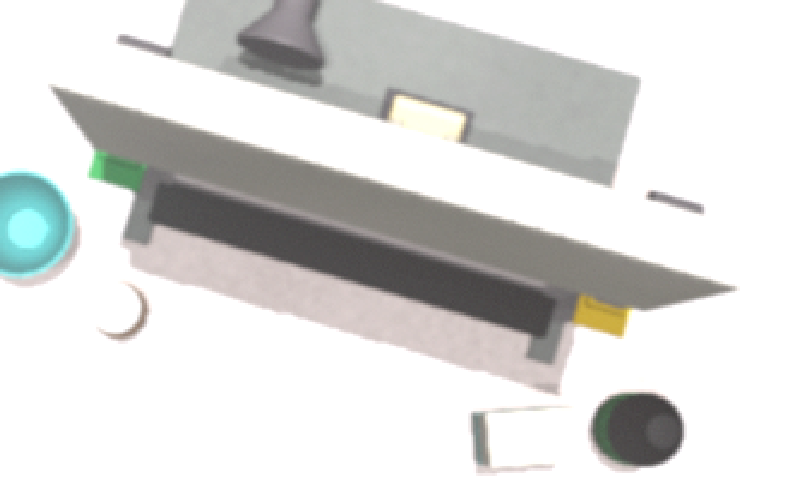

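```bash
python3 - <<'E'
from h import *
d=pickle.load(open("d0.pkl","rb"));T=d["top"];S=d["scene"]
np.set_printoptions(precision=4,suppress=True)
t=lambda x,y:(190+x/2.4-.3,120+y/2.4-.3)
l=lambda x,y:(225+x/6-.4,220+y/6-.4)
q=lambda x,y:(310+x/5-.4,90+y/5-.4)
a=onz(T,t(50,86),.502);b=onz(T,t(736,289),.502);print("hdr",a,b,np.linalg.norm(a-b),np.degrees(np.arctan2(*(a-b)[:2])))
print("hdr L",tri(T,t(50,86),S,l(135,138)))
# rail front corners
print("rail L front bottom",tri(T,t(149,221),S,l(372,433)))
print("rail R front",tri(T,t(549,335),S,q(195,350)))
# green flange corner front-left 
print("green outer front",tri(T,t(90,177),S,l(278,441)))
print("green outer/inner front",tri(T,t(142,190),S,l(330,322)))
print("foot L front outer",onz(T,t(124,240),.01),onz(S,l(380,572),.01)); print("foot R front inner/outer",onz(T,t(527,357),.01),onz(T,t(553,363),.01))
for n,p,z in(("bowl",t(20,224),.048),("jar",t(118,309),.055),("cartontop",t(525,438),.1),("bottle",t(663,430),.13)):print(n,onz(T,p,z))
E
```

```text
hdr [0.6968 0.1609 0.502 ] [ 0.5853 -0.2199  0.502 ] 0.3967941368646844 16.32939044172874
hdr L (array([0.701 , 0.1632, 0.4875]), np.float64(0.0019146556317736518))
rail L front bottom (array([0.6719, 0.14  , 0.0955]), np.float64(0.000874447728639439))
rail R front (array([ 0.5787, -0.2006,  0.0692]), np.float64(0.0006356447476055924))
green outer front (array([0.689 , 0.1734, 0.2253]), np.float64(0.0009930638705211874))
green outer/inner front (array([0.6793, 0.1343, 0.2252]), np.float64(0.0009566150523486332))
foot L front outer [0.6647 0.1697 0.01  ] [0.6682 0.1739 0.01  ]
foot R front inner/outer [ 0.5612 -0.1922  0.01  ] [ 0.5559 -0.2155  0.01  ]
bowl [0.6741 0.2566 0.048 ]
jar [0.5997 0.1694 0.055 ]
cartontop [ 0.4916 -0.1738  0.1   ]
bottle [ 0.4993 -0.2802  0.13  ]
```

```bash
python3 - <<'E'
from h import *
from bench import monitor
from scipy.spatial.transform import Rotation as Ro
d=pickle.load(open("d0.pkl","rb"));T=d["top"];S=d["scene"]
np.set_printoptions(precision=4,suppress=True)
for n,r in d.items(): print(n,"cam",-np.array(r["view"])[:3,:3].T@np.array(r["view"])[:3,3])
t=lambda x,y:(190+x/2.4-.3,120+y/2.4-.3)
l=lambda x,y:(225+x/6-.4,220+y/6-.4)
q=lambda x,y:(310+x/5-.4,90+y/5-.4)
for z in (.09,.1,.11,.12):
  a=onz(T,t(149,221),z);b=onz(T,t(549,335),z);print(z,a,b,np.linalg.norm(a-b),(a+b)/2)
  a=onz(S,l(372,433),z);b=onz(S,q(160,415),z);print("  S",a,b)
a=onz(T,t(50,86),.488);b=onz(T,t(736,289),.488);y=(a-b)/np.linalg.norm(a-b);print("hdr",a,b,np.linalg.norm(a-b),(a+b)/2,y,np.arctan2(y[0],y[1]))
s=monitor.get_state();print(Ro.from_rotvec(s["tool_rot"]).as_matrix())
# green masks
for n,r in (("T",T),("S",S)):
  hsv=cv2.cvtColor(r["img"],cv2.COLOR_RGB2HSV);
  x0,y0,x1,y1=(215,170,260,210) if n=="T" else (225,240,300,310)
  m=cv2.inRange(hsv,(45,100,50),(75,255,255));mm=np.zeros_like(m);mm[y0:y1,x0:x1]=m[y0:y1,x0:x1]
  c=max(cv2.findContours(mm,0,cv2.CHAIN_APPROX_NONE)[0],key=cv2.contourArea)
  print(n,cv2.approxPolyDP(c,1.5,True)[:,0].tolist())
E
```

```text
scene cam [0.5879 0.3498 1.1052]
top cam [0.5248 0.0372 1.2867]
wrist cam [ 0.2846 -0.5863  0.3841]
0.09 [0.6721 0.1405 0.09  ] [ 0.5775 -0.1965  0.09  ] 0.35005309312178706 [ 0.6248 -0.028   0.09  ]
  S [0.6728 0.1388 0.09  ] [ 0.5913 -0.1542  0.09  ]
0.1 [0.6709 0.1396 0.1   ] [ 0.577  -0.1946  0.1   ] 0.3471278718540598 [ 0.624  -0.0275  0.1   ]
  S [0.6719 0.1408 0.1   ] [ 0.5912 -0.1492  0.1   ]
0.11 [0.6697 0.1388 0.11  ] [ 0.5766 -0.1926  0.11  ] 0.34420265058633265 [ 0.6231 -0.0269  0.11  ]
  S [0.6711 0.1429 0.11  ] [ 0.5912 -0.1442  0.11  ]
0.12 [0.6684 0.1379 0.12  ] [ 0.5761 -0.1906  0.12  ] 0.3412774293186055 [ 0.6223 -0.0264  0.12  ]
  S [0.6703 0.145  0.12  ] [ 0.5912 -0.1393  0.12  ]
hdr [0.6999 0.1631 0.488 ] [ 0.5863 -0.2245  0.488 ] 0.40387367658817 [ 0.6431 -0.0307  0.488 ] [0.2812 0.9597 0.    ] 0.28500162805185797
[[-0.0006  0.3446 -0.9387]
 [ 0.0013 -0.9387 -0.3446]
 [-1.     -0.0015  0.0001]]
T [[230, 184], [228, 192], [233, 193], [233, 184]]
S [[244, 270], [240, 277], [241, 280], [271, 293], [279, 274], [268, 269], [268, 273], [261, 284], [252, 280], [246, 270]]
```

```bash
cat > plan.py <<'E'
import sys,json,numpy as np
from scipy.spatial.transform import Rotation as Ro, Slerp
from bench import monitor
def goal(tipmode,p,yaw,pitch):
    X=np.array([np.cos(yaw)*np.cos(pitch),np.sin(yaw)*np.cos(pitch),-np.sin(pitch)])
    Y=np.array([np.sin(yaw),-np.cos(yaw),0]);R=np.array([X,Y,np.cross(X,Y)]).T
    return np.array(p,float)-(X*.182 if tipmode else 0),Ro.from_matrix(R)
def plan(goals,grip=0):
    s=monitor.get_state();P=np.array(s["position"]);R=Ro.from_rotvec(s["tool_rot"])
    print("t",round(s["time"],2))
    for g in goals:
        G,RG=goal(*g);rv=(R.inv()*RG).as_rotvec();P0,R0=P,R
        n=int(max(np.ceil(np.linalg.norm(G-P)/.048),np.ceil(np.linalg.norm(rv)/.14),1))
        print("->",G.round(3),n)
        for i in range(1,n+1):
            Pt=P0+(G-P0)*i/n;Rt=R0*Ro.from_rotvec(rv*i/n)
            sh=np.round(R.inv().apply(Pt-P)*1000,0);tu=np.round((R.inv()*Rt).as_rotvec(),3)
            P=P+R.apply(sh/1000);R=R*Ro.from_rotvec(tu)
            print([*map(int,sh),*[float(x) for x in tu],grip])
E
python3 - <<'E'
from plan import *
plan([(0,(.35,-.32,.404),0.1,1.5708),(0,(.43,.03,.404),-.277,1.5708)])
E
```

```text
t 0.15
-> [ 0.35  -0.32   0.404] 7
[0, -33, -31, 0.036, 0.0, 0.0, 0]
[0, -33, -30, 0.036, 0.0, 0.0, 0]
[0, -35, -29, 0.036, 0.0, 0.001, 0]
[0, -36, -27, 0.036, 0.0, -0.0, 0]
[0, -37, -27, 0.036, 0.0, 0.0, 0]
[0, -38, -24, 0.036, 0.0, 0.0, 0]
[0, -38, -24, 0.036, 0.0, 0.0, 0]
-> [0.43  0.03  0.404] 8
[0, -43, -14, 0.047, 0.0, 0.0, 0]
[0, -43, -13, 0.047, 0.0, 0.0, 0]
[0, -44, -10, 0.047, 0.0, 0.0, 0]
[0, -44, -8, 0.047, 0.0, 0.0, 0]
[0, -44, -6, 0.048, 0.0, 0.0, 0]
[0, -45, -4, 0.047, 0.0, 0.0, 0]
[0, -45, -2, 0.047, 0.0, 0.0, 0]
[0, -45, 0, 0.047, 0.0, 0.0, 0]
```

```bash
python3 -m creep '[[0,-33,-31,0.036,0,0,0],[0,-33,-30,0.036,0,0,0],[0,-35,-29,0.036,0,0,0],[0,-36,-27,0.036,0,0,0],[0,-37,-27,0.036,0,0,0]]'
python3 -m creep '[[0,-38,-24,0.036,0,0,0],[0,-38,-24,0.036,0,0,0],[0,-43,-14,0.047,0,0,0],[0,-43,-13,0.047,0,0,0]]'
python3 - <<'E'
from plan import *
print(np.round(monitor.get_state()["joint_positions"],2))
plan([(0,(.43,.03,.404),-.277,1.5708)])
E
```

```text
time: 0.65
position: [0.3148, -0.4012, 0.4045]
tool_rot: [2.132, 0.182, -2.133]
ft_force: [0.7, 0.6, -0.5]
grip_width: 0.633
time: 1.05
position: [0.3708, -0.2307, 0.4045]
tool_rot: [2.219, 0.004, -2.22]
ft_force: [1.0, -0.6, 0.4]
grip_width: 0.265
[ 0.89 -0.13 -0.36  1.93 -0.05  1.33 -1.02]
t 1.05
-> [0.43  0.03  0.404] 6
[0, -43, -10, 0.047, 0.0, -0.0, 0]
[0, -44, -8, 0.047, 0.0, -0.0, 0]
[0, -44, -6, 0.047, 0.0, -0.0, 0]
[0, -45, -4, 0.046, 0.0, -0.0, 0]
[0, -44, -2, 0.047, 0.0, -0.0, 0]
[0, -45, 1, 0.047, 0.0, -0.0, 0]
```

```bash
python3 -m creep '[[0,-43,-10,0.047,0,0,0],[0,-44,-8,0.047,0,0,0],[0,-44,-6,0.047,0,0,0],[0,-45,-4,0.047,0,0,0],[0,-36,-2,0.040,0,0,0]]'
python3 - <<'E'
from plan import *
print(np.round(monitor.get_state()["joint_positions"],2))
plan([(0,(.40,.035,.33),-.277,.9),(0,(.422,.03,.26),-.277,.55)])
E
```

```text
time: 1.55
position: [0.4185, -0.0208, 0.4048]
tool_rot: [-2.105, 0.235, 2.104]
ft_force: [0.6, 0.6, -0.1]
grip_width: 0.008
[ 0.74 -0.19 -0.66  1.96 -0.12  1.34 -1.68]
t 1.55
-> [0.4   0.035 0.33 ] 5
[15, -10, 6, 0.011, 0.134, 0.004, 0]
[14, -10, 8, 0.01, 0.134, 0.003, 0]
[13, -10, 10, 0.011, 0.134, 0.004, 0]
[11, -10, 12, 0.01, 0.134, 0.003, 0]
[9, -10, 13, 0.011, 0.134, 0.004, 0]
-> [0.422 0.03  0.26 ] 3
[23, 0, 9, -0.0, 0.117, -0.0, 0]
[22, -1, 11, -0.0, 0.116, -0.0, 0]
[20, 0, 14, -0.0, 0.117, -0.0, 0]
```

```bash
python3 -m creep '[[15,-10,6,0.01,0.134,0.003,0],[14,-10,8,0.01,0.134,0.003,0],[13,-10,10,0.01,0.134,0.003,0],[11,-10,12,0.01,0.134,0.003,0],[9,-10,13,0.01,0.134,0.003,0]]'
python3 - <<'E'
from plan import *
print(np.round(monitor.get_state()["joint_positions"],2))
plan([(0,(.422,.03,.26),-.277,.55)])
E
```

```text
time: 2.05
position: [0.4191, 0.0146, 0.3504]
tool_rot: [-2.555, 0.379, 1.563]
ft_force: [0.2, -1.2, -0.4]
grip_width: 0.006
[ 0.   -0.3  -0.17  2.23  0.24  0.8  -2.15]
t 2.05
-> [0.422 0.03  0.26 ] 4
[20, -4, 11, 0.004, 0.136, -0.005, 0]
[18, -5, 13, 0.004, 0.136, -0.005, 0]
[16, -4, 16, 0.005, 0.136, -0.005, 0]
[14, -4, 17, 0.004, 0.136, -0.005, 0]
```

```bash
python3 - <<'E'
from plan import *
m=np.array([.624,-.0275,0]);x=np.array([.962,-.2735,0])
plan([(1,m-x*.05+[0,0,.16],-.277,.72),(1,m-x*.035+[0,0,.045],-.277,.70),(1,m+x*.025+[0,0,.045],-.277,.70)])
E
```

```text
t 2.05
-> [0.444 0.024 0.28 ] 3
[24, -6, 4, 0.005, 0.125, -0.007, 0]
[23, -5, 8, 0.005, 0.124, -0.007, 0]
[23, -6, 10, 0.005, 0.125, -0.008, 0]
-> [0.456 0.02  0.162] 3
[29, 0, 27, 0.0, 0.007, 0.0, 0]
[29, 0, 26, 0.0, 0.006, 0.0, 0]
[28, 0, 27, 0.0, 0.007, 0.0, 0]
-> [0.514 0.004 0.162] 2
[23, 0, -19, 0.0, 0.0, 0.0, 0]
[23, 0, -19, 0.0, 0.0, 0.0, 0]
```

```bash
python3 -m creep '[[24,-6,4,0.005,0.125,-0.007,0],[23,-5,8,0.005,0.125,-0.007,0],[23,-6,10,0.005,0.125,-0.007,0],[0,0,0,0,0,0,0]]'
python3 - <<'E'
from plan import *
from h import *
from bench import get_image
print(np.round(monitor.get_state()["joint_positions"],2))
d={n:get_image(n) for n in ("wrist","scene")};pickle.dump(d,open("d1.pkl","wb"))
for n in d: cv2.imwrite(f"pics/{n}1.png",d[n]["img"][:,:,::-1])
m=np.array([.624,-.0275,0]);x=np.array([.962,-.2735,0])
plan([(1,m-x*.035+[0,0,.045],-.277,.70),(1,m+x*.025+[0,0,.045],-.277,.70)])
E
```

```text
time: 2.45
position: [0.4362, 0.0199, 0.3006]
tool_rot: [-2.773, 0.406, 1.183]
ft_force: [-0.5, -1.3, 0.1]
grip_width: 0.005
[ 0.33 -0.28 -0.52  2.36  0.59  0.4  -2.56]
t 2.55
-> [0.456 0.02  0.162] 3
[38, -2, 28, 0.0, 0.035, -0.005, 0]
[37, -3, 30, 0.0, 0.034, -0.004, 0]
[36, -2, 30, 0.0, 0.035, -0.005, 0]
-> [0.514 0.004 0.162] 2
[23, 0, -19, 0.0, -0.0, 0.0, 0]
[23, 0, -19, 0.0, -0.0, 0.0, 0]
```

View pics/wrist1.png

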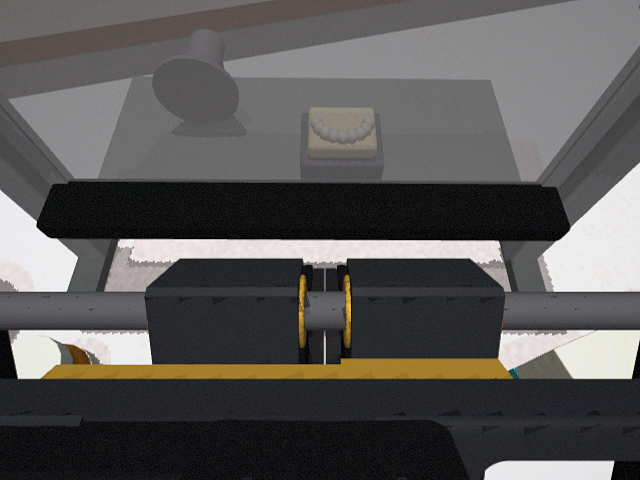

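View pics/scene1.png

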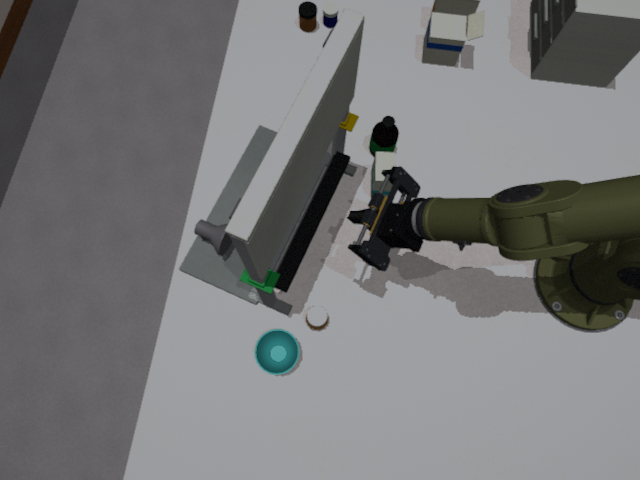

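```bash
python3 - <<'E'
from h import *
d=pickle.load(open("d0.pkl","rb"));T=d["top"]
crop(T,370,260,120,80,6,"pics/tc.png",1.2)
E
```

```text
(no output)
```

View pics/tc.png

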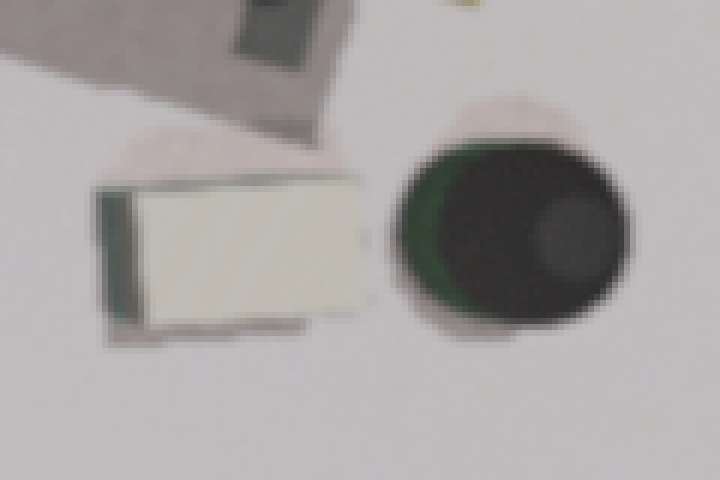

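```bash
python3 - <<'E'
from h import *
d=pickle.load(open("d0.pkl","rb"));T=d["top"]
m=np.array([.624,-.0275]);x=np.array([.962,-.2735]);y=np.array([.2735,.962])
for n,p,z in (("cart",(393.3,292),.1),("cart",(394.8,314.5),.1),("cart r",(431,289),.1),("base",(386,291),0),("jar",(238.8,248.3),.055),("bowl",(198,213),.048)):
    P=onz(T,p,z)[:2];print(n,P.round(3),"x,y rel rail mid",((P-m)@x).round(3),((P-m)@y).round(3))
E
```

```text
cart [ 0.512 -0.144] x,y rel rail mid -0.076 -0.143
cart [ 0.467 -0.146] x,y rel rail mid -0.118 -0.157
cart r [ 0.518 -0.219] x,y rel rail mid -0.05 -0.213
base [ 0.513 -0.143] x,y rel rail mid -0.076 -0.142
jar [0.6  0.17] x,y rel rail mid -0.077 0.183
bowl [0.674 0.257] x,y rel rail mid -0.029 0.287
```

The wrist view looks through the pane. The rail's bottom front edge is at rows 228–240 (columns 38–570), the closed fingers are centred at column 325, and the carton corner is at (540,370). The gap to the carton is about 47 mm, so I'll descend in front of the rail.

```bash
python3 -m creep '[[38,-2,28,0,0.035,-0.005,0],[37,-3,30,0,0.035,-0.005,0]]'
python3 - <<'E'
from plan import *
print(np.round(monitor.get_state()["joint_positions"],2))
m=np.array([.624,-.0275,0]);x=np.array([.962,-.2735,0])
plan([(1,m-x*.035+[0,0,.045],-.277,.70),(1,m+x*.025+[0,0,.045],-.277,.70)])
E
```

```text
time: 2.75
position: [0.4432, 0.022, 0.2838]
tool_rot: [-2.807, 0.403, 1.117]
ft_force: [-0.9, 0.0, 0.1]
grip_width: 0.003
[ 0.67 -0.28 -0.84  2.38  0.63  0.28 -2.63]
t 2.75
-> [0.456 0.02  0.162] 3
[31, -1, 26, 0.002, 0.019, -0.003, 0]
[31, -1, 27, 0.002, 0.018, -0.004, 0]
[30, -1, 28, 0.002, 0.019, -0.003, 0]
-> [0.514 0.004 0.162] 2
[23, 0, -19, -0.0, 0.0, -0.0, 0]
[22, 0, -20, -0.0, 0.0, -0.0, 0]
```

```bash
cat > fk.py <<'E'
import numpy as np,itertools
from scipy.optimize import least_squares
from scipy.spatial.transform import Rotation as Ro
D=[([1.233,.322,-.07,1.452,.023,1.371,-.057],[.224,-.61,.404],[2.03,.363,-2.031]),
([.89,-.13,-.36,1.93,-.05,1.33,-1.02],[.3708,-.2307,.4045],[2.219,.004,-2.22]),
([.74,-.19,-.66,1.96,-.12,1.34,-1.68],[.4185,-.0208,.4048],[-2.105,.235,2.104]),
([0,-.3,-.17,2.23,.24,.8,-2.15],[.4191,.0146,.3504],[-2.555,.379,1.563]),
([.33,-.28,-.52,2.36,.59,.4,-2.56],[.4362,.0199,.3006],[-2.773,.406,1.183]),
([.67,-.28,-.84,2.38,.63,.28,-2.63],[.4432,.022,.2838],[-2.807,.403,1.117])]
def fk(q,s,L):
    ax="zyzyzyz";R=Ro.identity();p=np.array([0,0,L[0]])
    for i in range(7):
        R=R*Ro.from_euler(ax[i],s[i]*q[i])
        if i==1:p=p+R.apply([L[4],0,L[1]])
        if i==3:p=p+R.apply([L[5],0,L[2]])
        if i==5:p=p+R.apply([0,0,L[3]])
    return p,R
if __name__=="__main__":
    best=[]
    for s3,s5,s7 in itertools.product([1,-1],repeat=3):
        s=[-1,1,s3,1,s5,1,s7]
        o=least_squares(lambda L:np.ravel([fk(q,s,L)[0]-p for q,p,_ in D]),[.3,.4,.4,.1,0,0])
        C=[fk(q,s,o.x)[1].inv()*Ro.from_rotvec(r) for q,_,r in D]
        sp=max((C[0].inv()*c).magnitude() for c in C)
        best.append((o.cost,sp,s,o.x.round(4),C[0].as_matrix().round(2).tolist()))
    for b in sorted(best,key=lambda b:b[0])[:3]:print(b)
E
python3 fk.py
```

```text
(np.float64(0.0009608896558371083), 3.0413970277172946, [-1, 1, -1, 1, -1, 1, 1], array([0.2978, 0.4606, 0.503 , 0.1954, 0.0189, 0.0421]), [[-0.0, -0.99, 0.11], [0.0, -0.11, -0.99], [1.0, -0.0, 0.0]])
(np.float64(0.0009608896558371083), 0.013232862515652586, [-1, 1, -1, 1, -1, 1, -1], array([0.2978, 0.4606, 0.503 , 0.1954, 0.0189, 0.0421]), [[-0.0, -1.0, -0.0], [0.0, 0.0, -1.0], [1.0, -0.0, 0.0]])
(np.float64(0.006224734745855923), 2.972293276133938, [-1, 1, -1, 1, 1, 1, 1], array([-0.0878,  0.3561,  0.3574, -0.0151,  0.1237, -0.2141]), [[0.0, -0.99, 0.1], [-0.04, -0.1, -0.99], [1.0, -0.0, -0.04]])
```

```bash
cat > fk2.py <<'E'
from fk import *
s=[-1,1,-1,1,-1,1,-1]
def fkm(q,L):
    ax="zyzyzyz";R=Ro.identity();p=np.array([0,0,L[0]])
    off={0:[L[7],L[8],0],1:[L[4],L[9],L[1]],3:[L[5],L[10],L[2]],5:[L[6],L[11],L[3]]}
    for i in range(7):
        R=R*Ro.from_euler(ax[i],s[i]*q[i])
        if i in off:p=p+R.apply(off[i])
    return p,R*Ro.from_matrix([[0,-1,0],[0,0,-1],[1,0,0]])
def fit():
    o=least_squares(lambda L:np.r_[np.ravel([fkm(q,L)[0]-p for q,p,_ in D]),2e-3*(L-[.3,.42,.4,.13,0,0,0,0,0,0,0,0])],[.3,.42,.4,.13]+[0]*8)
    return o.x,np.abs(o.fun[:-12]).max()
if __name__=="__main__":
    np.set_printoptions(precision=4,suppress=True);print(*fit())
E
python3 fk2.py
```

```text
[ 0.2257  0.4828  0.46    0.2133 -0.0212 -0.0215 -0.0358  0.027  -0.0011
 -0.0011 -0.085   0.0614] 0.0017332553043081234
```

```bash
cat > ikc.py <<'E'
from fk2 import *
from plan import goal
L,_=fit()
lo=np.array([-2.86,-.3,-1.38,.06,-1.56,.09,-2.69]);hi=np.array([2.86,2.09,1.24,2.45,4.7,2.05,2.69])
m=np.array([.624,-.0275,0]);x=np.array([.962,-.2735,0])
def ik(g,flip,q0s):
    P,R=goal(*g)
    if flip:R=R*Ro.from_rotvec([np.pi,0,0])
    best=None
    for q0 in q0s:
        f=lambda q:np.r_[(fkm(q,L)[0]-P)*10,(R.inv()*fkm(q,L)[1]).as_rotvec()*3,.003*q[2]]
        o=least_squares(f,np.clip(q0,lo+.06,hi-.06),bounds=(lo+.05,hi-.05),max_nfev=60)
        if best is None or o.cost<best.cost:best=o
    return best.x,best.cost
if __name__=="__main__":
    np.set_printoptions(precision=2,suppress=True)
    rng=np.random.default_rng(0)
    for flip in(0,1):
      for p in(.7,.85,1.0):
        for dx,z in((-.035,.1),(-.035,.045),(.025,.045),(.025,.19)):
          q0s=[[0,0,0,2.2,0,.5,w] for w in(-2.0,1.2)]+[[.3,0,-.5,2.2,.5,.5,0],[-.3,0,.5,2.2,-.5,.5,0]]
          q,c=ik((1,m+x*dx+[0,0,z],-.277,p),flip,q0s);print(flip,p,dx,z,"%.5f"%c,q)
E
python3 ikc.py
```

```text
0 0.7 -0.035 0.1 0.07014 [ 1.21 -0.25 -1.33  2.39  0.64  0.14 -2.64]
0 0.7 -0.035 0.045 0.27963 [-1.3   0.22  1.19  2.36  0.67  0.14 -2.64]
0 0.7 0.025 0.045 0.24890 [-0.99  0.26  0.93  2.26  0.69  0.14 -2.64]
0 0.7 0.025 0.19 0.00001 [ 1.19 -0.21 -1.27  2.23  0.7   0.21 -2.64]
0 0.85 -0.035 0.1 0.00218 [ 1.19 -0.14 -1.33  2.33  0.68  0.25 -2.64]
0 0.85 -0.035 0.045 0.03165 [-1.25  0.21  1.15  2.35  0.67  0.14 -2.64]
0 0.85 0.025 0.045 0.02389 [-0.75  0.25  0.7   2.23  0.71  0.14 -2.64]
0 0.85 0.025 0.19 0.00000 [-0.14 -0.06  0.    2.14  0.63  0.47 -2.47]
0 1.0 -0.035 0.1 0.00000 [-0.15 -0.01 -0.    2.24  0.55  0.45 -2.44]
0 1.0 -0.035 0.045 0.00000 [-0.23  0.09  0.08  2.27  0.73  0.33 -2.64]
0 1.0 0.025 0.045 0.00000 [-0.1   0.2   0.    2.15  0.68  0.32 -2.54]
0 1.0 0.025 0.19 0.00000 [-0.1  -0.01 -0.    2.04  0.35  0.61 -2.18]
1 0.7 -0.035 0.1 0.00000 [-0.37 -0.06 -0.    2.38  1.45  0.48 -0.32]
1 0.7 -0.035 0.045 0.00005 [-1.34  0.31  0.97  2.4   1.92  0.32 -1.02]
1 0.7 0.025 0.045 0.00000 [-0.33  0.19 -0.    2.29  1.8   0.46 -0.68]
1 0.7 0.025 0.19 0.00000 [-0.21 -0.09  0.    2.21  1.06  0.43  0.22]
1 0.85 -0.035 0.1 0.00000 [-0.23 -0.04 -0.    2.3   0.98  0.4   0.23]
1 0.85 -0.035 0.045 0.00000 [-0.27  0.07  0.    2.32  1.3   0.36 -0.14]
1 0.85 0.025 0.045 0.00000 [-0.19  0.18 -0.    2.2   1.29  0.31 -0.07]
1 0.85 0.025 0.19 0.00000 [-0.14 -0.06 -0.    2.14  0.63  0.47  0.68]
1 1.0 -0.035 0.1 0.00000 [-0.15 -0.01 -0.    2.24  0.55  0.45  0.7 ]
1 1.0 -0.035 0.045 0.00000 [-0.15  0.09  0.    2.27  0.74  0.34  0.49]
1 1.0 0.025 0.045 0.00000 [-0.1   0.2   0.    2.15  0.68  0.32  0.6 ]
1 1.0 0.025 0.19 0.00000 [-0.1  -0.01 -0.    2.04  0.35  0.61  0.96]
```

The arm is against its wrist limits here (q7 −2.63, q6 0.28). The same pose with the gripper turned half round the tool axis is comfortable, so I'll flip it in the clear space in front of the shield.

```bash
python3 -m creep '[[-20,0,-15,0,-0.1,0,0],[0,0,0,-0.149,0,0,0],[0,0,0,-0.149,0,0,0],[0,0,0,-0.149,0,0,0],[0,0,0,-0.149,0,0,0]]'; python3 - <<'E'
from bench import monitor
import numpy as np
print(np.round(monitor.get_state()["joint_positions"],2))
E
```

```text
time: 3.25
position: [0.4412, 0.0199, 0.2998]
tool_rot: [2.44, -0.04, -1.143]
ft_force: [1.1, -1.4, -0.1]
grip_width: 0.006
[ 0.35 -0.26 -0.54  2.35  0.61  0.41 -1.97]
```

```bash
for i in 1 ; do python3 -m creep '[[0,0,0,-0.149,0,0,0],[0,0,0,-0.149,0,0,0],[0,0,0,-0.149,0,0,0],[0,0,0,-0.149,0,0,0],[0,0,0,-0.149,0,0,0]]'; python3 -m creep '[[0,0,0,-0.149,0,0,0],[0,0,0,-0.149,0,0,0],[0,0,0,-0.149,0,0,0],[0,0,0,-0.149,0,0,0],[0,0,0,-0.149,0,0,0]]'; python3 -m creep '[[0,0,0,-0.149,0,0,0],[0,0,0,-0.149,0,0,0],[0,0,0,-0.149,0,0,0],[0,0,0,-0.149,0,0,0],[0,0,0,-0.149,0,0,0]]'; done; sed -i 's/    return np.array(p,float)-/    if len(sys.argv)<9: R=R*np.array([[1,-1,-1]])\n    return np.array(p,float)-/' plan.py
python3 - <<'E'
from plan import *
print(np.round(monitor.get_state()["joint_positions"],2))
m=np.array([.624,-.0275,0]);x=np.array([.962,-.2735,0])
plan([(1,m-x*.045+[0,0,.17],-.277,.85),(1,m-x*.035+[0,0,.045],-.277,.85),(1,m+x*.022+[0,0,.045],-.277,.85)])
E
```

```text
time: 3.75
position: [0.4412, 0.0203, 0.2996]
tool_rot: [1.772, 0.328, -0.933]
ft_force: [-0.3, -1.0, 0.7]
grip_width: 0.01
time: 4.25
position: [0.4412, 0.0203, 0.2995]
tool_rot: [1.085, 0.588, -0.682]
ft_force: [0.4, 0.5, -0.9]
grip_width: 0.005
time: 4.75
position: [0.4412, 0.0203, 0.2994]
tool_rot: [0.389, 0.759, -0.403]
ft_force: [-0.5, 0.5, 0.1]
grip_width: -0.001
[-0.06 -0.24 -0.19  2.36  0.8   0.47  0.11]
t 4.75
-> [0.465 0.018 0.307] 3
[4, 4, 7, -0.101, 0.014, 0.005, 0]
[3, 2, 7, -0.102, 0.014, 0.005, 0]
[4, 3, 7, -0.101, 0.015, 0.005, 0]
-> [0.475 0.015 0.182] 3
[33, 0, -25, -0.0, -0.0, -0.0, 0]
[34, 0, -25, -0.0, -0.0, -0.0, 0]
[33, 0, -25, -0.0, -0.0, -0.0, 0]
-> [ 0.53  -0.001  0.182] 2
[19, 0, 21, -0.0, -0.0, -0.0, 0]
[19, 0, 22, -0.0, -0.0, -0.0, 0]
```

```bash
python3 -m creep '[[4,4,7,-0.101,0.014,0.005,0],[3,2,7,-0.101,0.014,0.005,0],[4,3,7,-0.101,0.014,0.005,0],[33,0,-25,0,0,0,0],[20,0,-15,0,0,0,0]]'
python3 - <<'E'
from plan import *
print(np.round(monitor.get_state()["joint_positions"],2))
m=np.array([.624,-.0275,0]);x=np.array([.962,-.2735,0])
plan([(1,m-x*.035+[0,0,.045],-.277,.85),(1,m+x*.022+[0,0,.045],-.277,.85),(1,m+x*.025+[0,0,.045],-.277,.7)])
E
```

```text
time: 5.25
position: [0.4705, 0.0168, 0.2392]
tool_rot: [0.124, 0.842, -0.263]
ft_force: [1.5, -0.3, -0.2]
grip_width: 0.008
[-0.05 -0.06 -0.16  2.35  1.03  0.36  0.18]
t 5.25
-> [0.475 0.015 0.182] 2
[23, 0, -17, -0.003, 0.001, -0.0, 0]
[23, -1, -17, -0.004, 0.0, -0.0, 0]
-> [ 0.53  -0.001  0.182] 2
[19, 0, 21, 0.0, 0.0, -0.0, 0]
[19, 0, 21, 0.0, 0.0, -0.0, 0]
-> [0.514 0.004 0.162] 2
[2, 0, -12, 0.0, -0.075, -0.0, 0]
[1, 0, -13, 0.0, -0.075, -0.0, 0]
```

```bash
python3 -m creep '[[23,0,-17,0,0,0,0],[22,-1,-17,0,0,0,0],[0,0,0,0,0,0,0]]'
python3 - <<'E'
from plan import *
from h import *
from bench import get_image
print(np.round(monitor.get_state()["joint_positions"],2))
d={n:get_image(n) for n in ("wrist","scene")};pickle.dump(d,open("d2.pkl","wb"))
for n in d: cv2.imwrite(f"pics/{n}2.png",d[n]["img"][:,:,::-1])
m=np.array([.624,-.0275,0]);x=np.array([.962,-.2735,0])
plan([(1,m+x*.022+[0,0,.045],-.277,.85),(1,m+x*.025+[0,0,.045],-.277,.7)])
E
```

```text
time: 5.55
position: [0.4728, 0.0143, 0.1825]
tool_rot: [0.119, 0.848, -0.265]
ft_force: [-1.4, 0.4, 0.0]
grip_width: 0.0
[-0.04  0.07 -0.17  2.38  1.45  0.33 -0.25]
t 5.65
-> [ 0.53  -0.001  0.182] 2
[21, 0, 20, -0.003, 0.001, 0.001, 0]
[20, 1, 21, -0.002, 0.0, 0.001, 0]
-> [0.514 0.004 0.162] 2
[2, 0, -13, -0.0, -0.075, 0.0, 0]
[1, 0, -12, -0.0, -0.075, 0.0, 0]
```

View pics/wrist2.png

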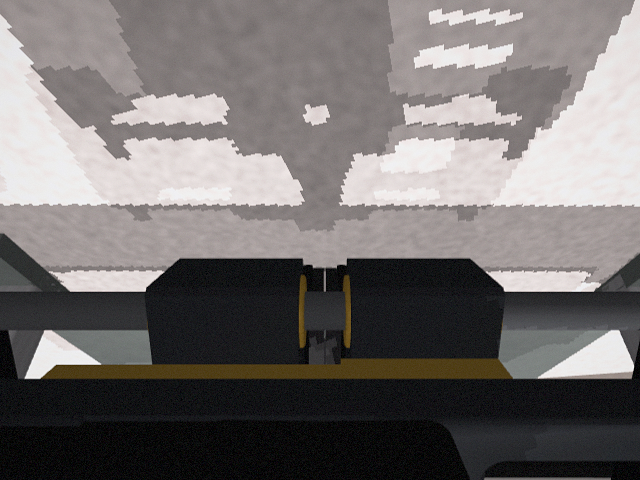

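View pics/scene2.png

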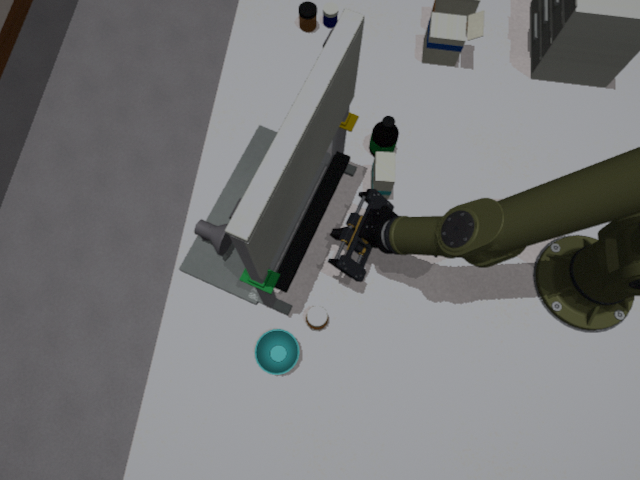

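The scene view shows the fingers just in front of the rail's middle, near (335,240), with the carton at (384,173) undisturbed. The wrist camera now looks under the rail. Next I'll slide in under it and flatten the pitch.

```bash
python3 -m creep '[[21,0,20,0,0,0,0],[20,1,21,0,0,0,0],[1,0,-6,0,-0.04,0,0]]'
python3 - <<'E'
from plan import *
from h import *
from bench import get_image
print(np.round(monitor.get_state()["joint_positions"],2),monitor.get_state()["ft_force"])
d={n:get_image(n) for n in ("scene",)};pickle.dump(d,open("d3.pkl","wb"))
crop(d["scene"],260,130,160,150,4,"pics/s3.png",1.6)
m=np.array([.624,-.0275,0]);x=np.array([.962,-.2735,0])
plan([(1,m+x*.025+[0,0,.047],-.277,.72)])
E
```

```text
time: 5.95
position: [0.5284, 0.0003, 0.179]
tool_rot: [0.12, 0.799, -0.267]
ft_force: [-0.3, -2.0, -0.3]
grip_width: 0.004
[-0.03  0.18 -0.13  2.28  1.68  0.32 -0.43] [-0.32614576 -2.00423667 -0.34467549]
t 6.0
-> [0.516 0.003 0.167] 1
[1, -1, -15, -0.009, -0.084, 0.001, 0]
```

View pics/s3.png

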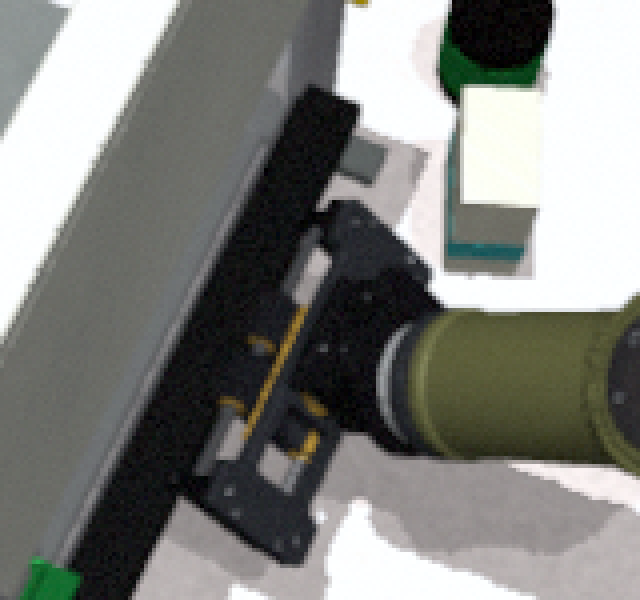

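```bash
python3 - <<'E'
from plan import *
m=np.array([.624,-.0275,0]);x=np.array([.962,-.2735,0])
plan([(1,m+x*.016+[0,0,.047],-.277,.73),(1,m+x*.016+[0,0,.07],-.277,.73)])
E
```

```text
t 6.0
-> [0.509 0.005 0.168] 1
[-6, -1, -20, -0.009, -0.074, 0.001, 0]
-> [0.509 0.005 0.191] 1
[-15, 0, 17, 0.0, 0.0, 0.0, 0]
```

```bash
python3 -m creep '[[-6,-1,-20,-0.009,-0.074,0,0],[0,0,0,0,0,0,0]]'; python3 -m creep '[[-5,0,6,0,0,0,0],[-3,0,4,0,0,0,0]]';python3 -m creep '[[-3,0,3,0,0,0,0],[-3,0,3,0,0,0,0]]';python3 - <<'E'
from plan import *
print(np.round(monitor.get_state()["joint_positions"],2))
E
```

```text
time: 6.2
position: [0.512, 0.003, 0.1703]
tool_rot: [0.099, 0.756, -0.269]
ft_force: [-0.1, 0.2, -0.8]
grip_width: 0.009
time: 6.4
position: [0.5148, 0.0023, 0.1846]
tool_rot: [0.101, 0.755, -0.271]
ft_force: [0.9, -0.8, -6.1]
grip_width: 0.005
time: 6.6
position: [0.5137, 0.0024, 0.192]
tool_rot: [0.102, 0.757, -0.27]
ft_force: [-0.0, 0.2, -3.8]
grip_width: 0.003
[-0.04  0.12 -0.13  2.32  1.74  0.35 -0.49]
```

Contact shows as −4 to −6 N on the wrist, and the sash is moving. I'll raise it about 60 mm and then measure.

```bash
python3 -m creep '[[-7,0,7,0,0,0,0],[-10,0,11,0,0,0,0],[-10,0,11,0,0,0,0],[-10,0,11,0,0,0,0]]'; python3 -m creep '[[-4,0,4,0,0,0,0],[-3,0,3,0,0,0,0],[0,0,0,0,0,0,0]]';python3 - <<'E'
from plan import *
from h import *
from bench import get_image
print(np.round(monitor.get_state()["joint_positions"],2))
d={n:get_image(n) for n in ("scene","top")};pickle.dump(d,open("d4.pkl","wb"))
crop(d["scene"],225,220,120,100,6,"pics/s4.png",1.8)
crop(d["scene"],260,110,160,150,4,"pics/s4r.png",1.8)
crop(d["top"],190,120,330,200,2.4,"pics/t4.png",1.8)
E
```

```text
time: 7.0
position: [0.5131, 0.0026, 0.2453]
tool_rot: [0.102, 0.761, -0.27]
ft_force: [-5.8, -0.5, -5.7]
grip_width: 0.005
time: 7.3
position: [0.5133, 0.0026, 0.2559]
tool_rot: [0.102, 0.758, -0.271]
ft_force: [-6.8, 0.2, -1.2]
grip_width: 0.006
[-0.04 -0.01 -0.13  2.28  1.25  0.35  0.01]
```

View pics/s4.png

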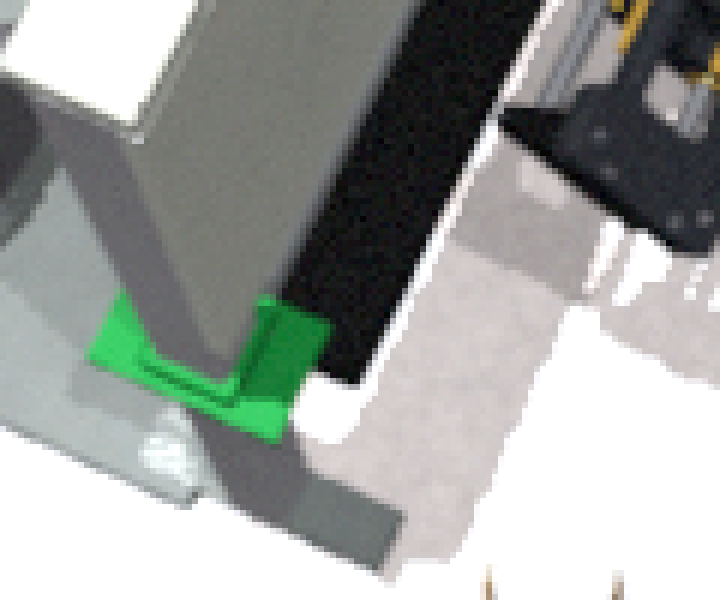

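View pics/s4r.png

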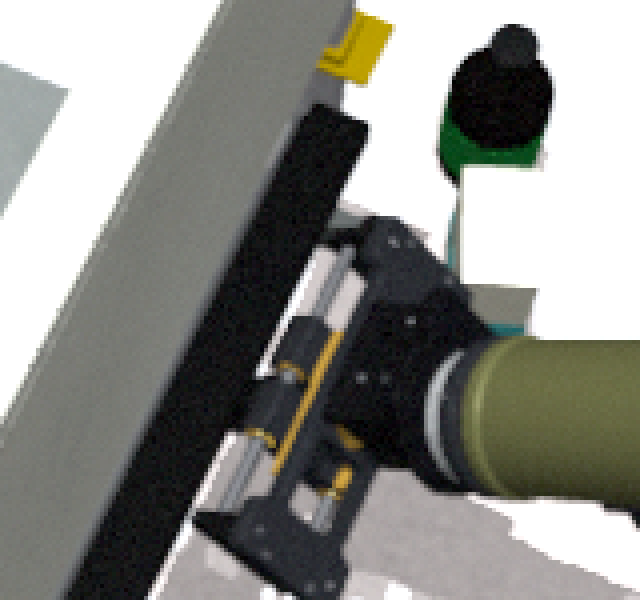

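View pics/t4.png

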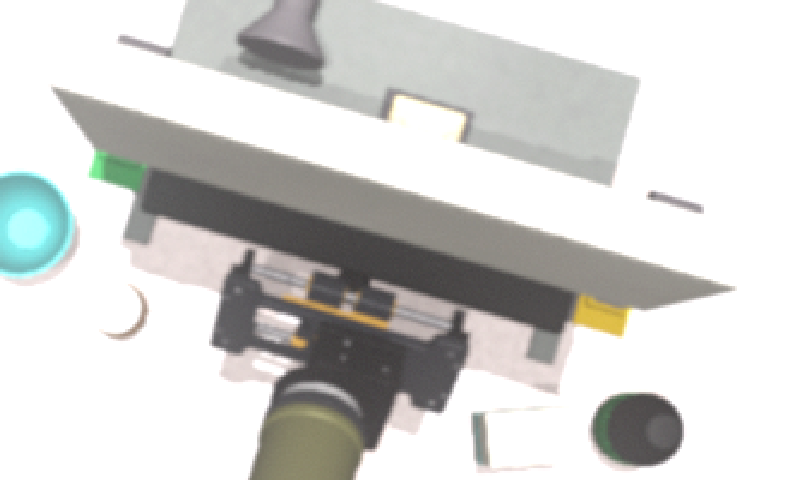

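```bash
python3 - <<'E'
from h import *
np.set_printoptions(precision=4,suppress=True)
d=pickle.load(open("d4.pkl","rb"));T=d["top"];S=d["scene"]
t=lambda x,y:(190+x/2.4-.3,120+y/2.4-.3)
l=lambda x,y:(225+x/6-.4,220+y/6-.4)
print("rail now",tri(T,t(143,212),S,l(360,384)))
print("rail 0",tri(T,t(149,221),S,l(372,433)))
for x0,y0 in((.672,.140),(.670,.139)):
  for n,p in(("0",(372,433)),("now",(360,384))):
    zs=np.arange(.05,.26,.0005);e=[np.linalg.norm(proj(S,[x0,y0,z])-l(*p)) for z in zs];print(n,zs[np.argmin(e)],min(e))
# flange corners
print("flange of",tri(T,t(90,178),S,l(278,441)))
Y=np.array([.2735,.962,0]);X=np.array([.962,-.2735,0])
# expected: post axis from rail mid + 36mm X +190 Y ; flange outer front corner
m=np.array([.624,-.0275,0]);ax=m+.034*X+.19*Y
for dx,dy in((-.032,.02),(-.02,.032)):print(dx,dy,ax+dx*X+dy*Y)
for p in ((90,357),(278,441),(330,322)):
  print(p,[ (((onz(S,l(*p),z)-ax)@X).round(4),((onz(S,l(*p),z)-ax)@Y).round(4)) for z in(.19,.2,.21,.22,.23)])
for p in ((90,177),(142,190)):
  print("T",p,[ (((onz(T,t(*p),z)-ax)@X).round(4),((onz(T,t(*p),z)-ax)@Y).round(4)) for z in(.19,.2,.21,.22,.23)])
E
```

```text
rail now (array([0.6716, 0.1388, 0.1641]), np.float64(0.002902063282285683))
rail 0 (array([0.6719, 0.14  , 0.0955]), np.float64(0.000874447728639439))
0 0.09650000000000004 0.11964524773754362
now 0.1715000000000001 0.2206913428902195
0 0.09550000000000004 1.1831894159125975
now 0.1705000000000001 1.3614067298445942
flange of (array([0.6886, 0.1734, 0.225 ]), np.float64(0.0017364915734494814))
-0.032 0.02 [0.6834 0.174  0.    ]
-0.02 0.032 [0.6982 0.1822 0.    ]
(90, 357) [(np.float64(0.0467), np.float64(0.015)), (np.float64(0.0443), np.float64(0.0166)), (np.float64(0.0419), np.float64(0.0183)), (np.float64(0.0395), np.float64(0.0199)), (np.float64(0.0371), np.float64(0.0215))]
(278, 441) [(np.float64(-0.0201), np.float64(0.0153)), (np.float64(-0.0218), np.float64(0.017)), (np.float64(-0.0234), np.float64(0.0186)), (np.float64(-0.0251), np.float64(0.0202)), (np.float64(-0.0268), np.float64(0.0218))]
(330, 322) [(np.float64(-0.0187), np.float64(-0.0265)), (np.float64(-0.0203), np.float64(-0.0244)), (np.float64(-0.022), np.float64(-0.0224)), (np.float64(-0.0237), np.float64(-0.0203)), (np.float64(-0.0254), np.float64(-0.0182))]
T (90, 177) [(np.float64(-0.023), np.float64(0.0267)), (np.float64(-0.0241), np.float64(0.0251)), (np.float64(-0.0252), np.float64(0.0234)), (np.float64(-0.0264), np.float64(0.0217)), (np.float64(-0.0275), np.float64(0.0201))]
T (142, 190) [(np.float64(-0.0215), np.float64(-0.0149)), (np.float64(-0.0226), np.float64(-0.0161)), (np.float64(-0.0238), np.float64(-0.0174)), (np.float64(-0.0249), np.float64(-0.0187)), (np.float64(-0.0261), np.float64(-0.02))]
```

```bash
python3 -m creep '[[-5,0,5,0,0,0,0],[-8,0,9,0,0,0,0],[-8,0,9,0,0,0,0],[-5,0,5,0,0,0,0],[0,0,0,0,0,0,0]]';python3 - <<'E'
from plan import *
from h import *
from bench import get_image
print(np.round(monitor.get_state()["joint_positions"],2))
d={n:get_image(n) for n in ("scene","top","wrist")};pickle.dump(d,open("d5.pkl","wb"))
crop(d["scene"],240,255,60,50,12,"pics/s5.png",1.8)
crop(d["top"],220,170,60,50,12,"pics/t5.png",1.8)
cv2.imwrite("pics/w5.png",d["wrist"]["img"][:,:,::-1])
E
```

```text
time: 7.9
position: [0.5135, 0.0028, 0.294]
tool_rot: [0.102, 0.759, -0.271]
ft_force: [-6.8, 0.9, -0.8]
grip_width: 0.006
[-0.05 -0.07 -0.12  2.25  1.01  0.38  0.27]
```

View pics/s5.png

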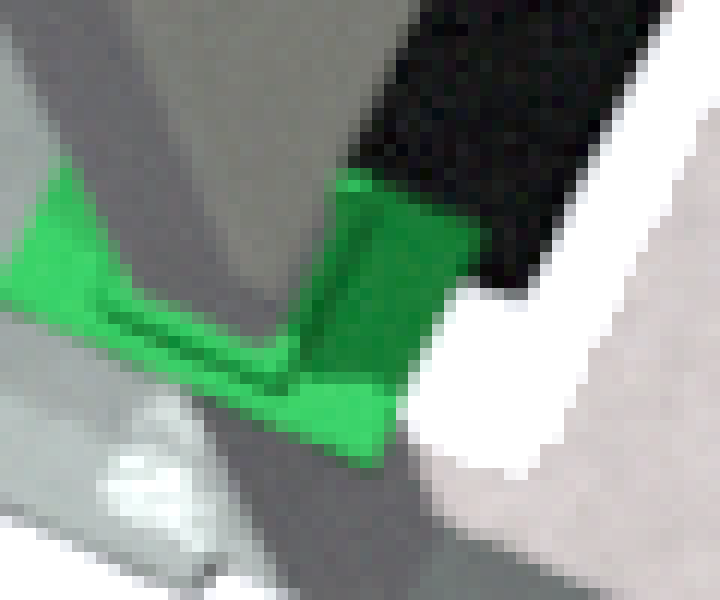

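View pics/t5.png

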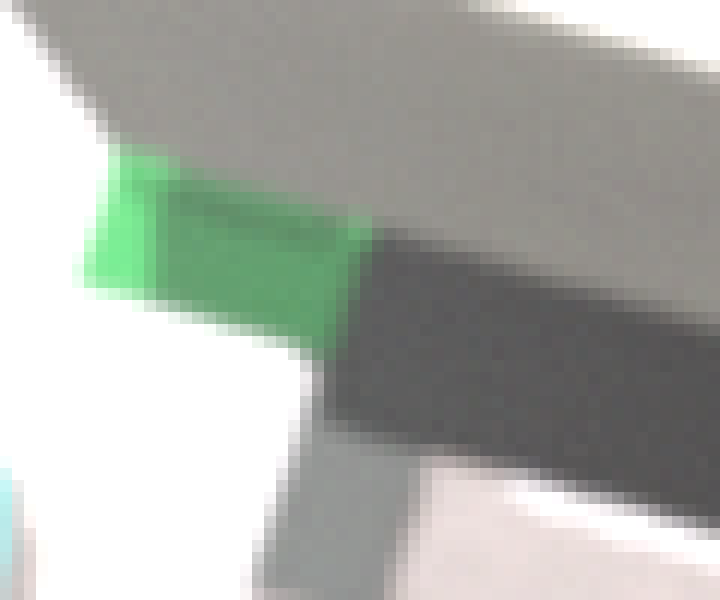

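View pics/w5.png

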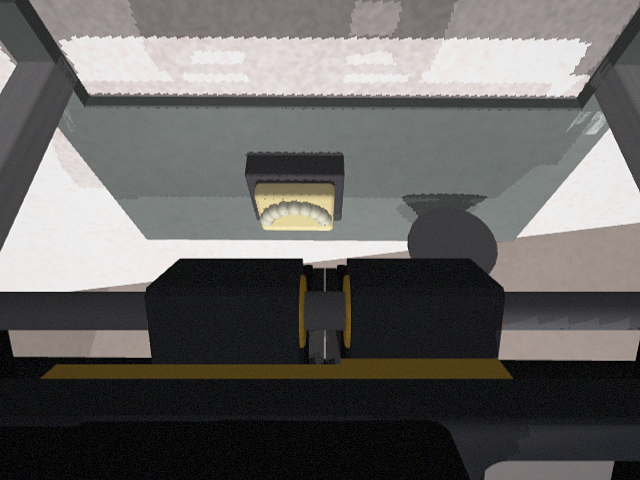

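```bash
python3 - <<'E'
from h import *
np.set_printoptions(precision=4,suppress=True)
d=pickle.load(open("d5.pkl","rb"));T=d["top"];S=d["scene"]
t=lambda x,y:(220+x/12-.5,170+y/12-.5)
l=lambda x,y:(240+x/12-.5,255+y/12-.5)
print("fl outer",tri(T,t(80,290),S,l(382,468)))
print("fl inner",tri(T,t(328,358),S,l(485,232)))
print("rail",tri(T,t(325,418),S,l(527,298)))
for x0,y0 in((.672,.140),(.671,.139),(.673,.140)):
    zs=np.arange(.05,.26,.0005);e=[np.linalg.norm(proj(S,[x0,y0,z])-l(527,298)) for z in zs];print(zs[np.argmin(e)],min(e))
E
```

```text
fl outer (array([0.6878, 0.1747, 0.2291]), np.float64(0.0006985527251185509))
fl inner (array([0.6776, 0.1372, 0.2329]), np.float64(0.0013795105471362257))
rail (array([0.6722, 0.1401, 0.2056]), np.float64(0.0012331530192503139))
0.20650000000000013 0.40566559506940525
0.20450000000000013 1.0954567435220082
0.20500000000000013 0.09000005088941354
```

```bash
cat > cand.py <<'E'
from ikc import *
from h import proj,pickle
d=pickle.load(open("d5.pkl","rb"));W=d["wrist"]
Tb=np.eye(4);Tb[:3,:3]=Ro.from_rotvec([.102,.759,-.271]).as_matrix();Tb[:3,3]=[.5135,.0028,.294]
VT=np.array(W["view"])@Tb   # tcp->cam
F=np.array([.682,.155,.227]);C=np.array([.672,.14,.206])
q5=[-.05,-.07,-.12,2.25,1.01,.38,.27]
out=[]
for px in(.38,.41,.44,.47,.5):
 for py in(0,.05,.1):
  for pz in(.24,.3,.36,.42):
   for yaw in(-.277,0,.25,.5):
    for p in(.4,.6,.8,1.0,1.2):
      G,R=goal(0,(px,py,pz),yaw,p)
      for fl in(0,1):
        R2=R if fl==0 else R*Ro.from_rotvec([np.pi,0,0])
        M=np.eye(4);M[:3,:3]=R2.as_matrix();M[:3,3]=G
        V=VT@np.linalg.inv(M);cam=np.linalg.inv(V)[:3,3]
        if (V@np.append(F,1))[2]>-.05: continue
        r=dict(mtx=W["mtx"],view=V);a=proj(r,F);b=proj(r,C)
        if all(30<u[0]<610 and 15<u[1]<235 for u in(a,b)):
          dist=np.linalg.norm(cam-F);el=np.degrees(np.arcsin((cam[2]-F[2])/dist))
          tip=G+R.apply([.182,0,0])
          out.append((abs(el),el,dist,(px,py,pz),yaw,p,fl,a.round(),b.round(),cam.round(3),tip.round(3)))
out.sort(key=lambda o:o[0]);print(len(out))
np.set_printoptions(precision=2,suppress=True)
k=0
for o in out:
    q,c=ik((0,o[3],o[4],o[5]),0 if o[6] else 1,[q5,[0,-.1,0,2.2,1,.5,.5]]) if 0 else (None,None)
    P,R=goal(0,o[3],o[4],o[5]);R=R if not o[6] else R*Ro.from_rotvec([np.pi,0,0])
    f=lambda q:np.r_[(fkm(q,L)[0]-P)*10,(R.inv()*fkm(q,L)[1]).as_rotvec()*3,.003*q[2]]
    s_=least_squares(f,np.clip(q5,lo+.06,hi-.06),bounds=(lo+.04,hi-.04),max_nfev=60)
    if s_.cost<1e-4: print(o[1].round(),o[2].round(3),*o[3:],"q",s_.x);k+=1
    if k>14:break
E
timeout 500 python3 cand.py
```

```text
485
15.0 0.254 (0.5, 0, 0.36) 0.25 0.4 0 [507. 181.] [494. 137.] [ 0.49 -0.    0.29] [0.66 0.04 0.29] q [-0.09 -0.24 -0.2   2.34  3.02  0.13 -1.5 ]
16.0 0.235 (0.47, 0.1, 0.36) -0.277 0.4 0 [542. 167.] [510. 123.] [0.46 0.1  0.29] [0.63 0.05 0.29] q [-0.67 -0.23 -0.    2.26  1.42  0.86 -0.27]
17.0 0.227 (0.5, 0.05, 0.36) 0.5 0.4 0 [332. 178.] [316. 131.] [0.49 0.05 0.29] [0.65 0.13 0.29] q [-0.45 -0.25  0.08  2.41  3.66  0.21 -2.02]
17.0 0.226 (0.5, 0.05, 0.36) 0 0.4 0 [537. 162.] [513. 112.] [0.49 0.05 0.29] [0.67 0.05 0.29] q [-0.36 -0.23 -0.    2.26  1.68  0.33 -0.26]
18.0 0.219 (0.5, 0.1, 0.36) -0.277 0.6 0 [537. 232.] [499. 187.] [0.48 0.11 0.29] [0.64 0.06 0.26] q [-0.52 -0.16 -0.    2.15  1.13  0.71  0.03]
18.0 0.208 (0.5, 0.1, 0.36) 0.5 0.4 0 [245. 164.] [221. 110.] [0.49 0.1  0.29] [0.65 0.18 0.29] q [-0.49 -0.23  0.    2.34  3.18  0.14 -1.61]
18.0 0.208 (0.5, 0.1, 0.36) 0.25 0.4 0 [339. 167.] [315. 116.] [0.49 0.1  0.29] [0.66 0.14 0.29] q [-0.41 -0.2  -0.    2.24  1.94  0.16 -0.44]
18.0 0.208 (0.5, 0.1, 0.36) 0 0.4 0 [435. 162.] [407. 112.] [0.49 0.1  0.29] [0.67 0.1  0.29
[... 339 characters left out ...]
27.0 0.297 (0.5, 0, 0.42) 0 0.8 0 [570. 234.] [543. 197.] [0.47 0.   0.36] [0.63 0.   0.29] q [-0.07 -0.25 -0.    2.16  0.1   0.46  1.43]
29.0 0.274 (0.5, 0.05, 0.42) 0 0.8 0 [490. 234.] [465. 197.] [0.47 0.05 0.36] [0.63 0.05 0.29] q [-0.2  -0.24 -0.    2.13  0.28  0.51  1.18]
29.0 0.215 (0.5, 0, 0.3) 0.25 0.8 1 [70. 39.] [113. 101.] [0.56 0.01 0.33] [0.62 0.03 0.17] q [-0.93 -0.18  0.87  2.37 -0.21  0.13 -1.14]
30.0 0.27 (0.5, 0.05, 0.42) -0.277 0.8 0 [595. 200.] [558. 164.] [0.47 0.06 0.36] [0.62 0.01 0.29] q [-0.31 -0.22 -0.    2.06  0.62  0.73  0.64]
30.0 0.213 (0.47, 0.05, 0.3) 0 0.8 1 [68. 44.] [121. 100.] [0.53 0.05 0.33] [0.6  0.05 0.17] q [-0.05 -0.17 -0.14  2.34  0.5   0.24 -2.22]
```

Rail and flange triangulate to about 0.2055 and 0.225–0.231 m, the flange less certain. I'll raise 18 mm more, back out, and check both at close range with the wrist camera.

```bash
python3 -m creep '[[-4,0,4,0,0,0,0],[-5,0,6,0,0,0,0],[-3,0,3,0,0,0,0],[0,0,0,0,0,0,0]]';python3 - <<'E'
from plan import *
print(np.round(monitor.get_state()["joint_positions"],2))
P=np.array(monitor.get_state()["position"]);x=np.array([.962,-.2735,0])
plan([(0,P-x*.004-[0,0,.006],-.277,.74),(0,P-x*.05-[0,0,.008],-.277,.76),(0,(.475,.06,.42),-.22,.8)])
E
```

```text
time: 8.45
position: [0.5138, 0.0028, 0.3113]
tool_rot: [0.102, 0.759, -0.27]
ft_force: [-7.3, 1.6, -1.4]
grip_width: 0.005
[-0.06 -0.1  -0.11  2.23  0.91  0.4   0.37]
t 8.45
-> [0.51  0.004 0.305] 1
[1, 0, -7, 0.001, -0.024, 0.008, 0]
-> [0.466 0.016 0.303] 1
[-32, 0, -33, -0.0, 0.02, -0.0, 0]
-> [0.475 0.06  0.42 ] 3
[-28, 15, 28, -0.013, 0.013, 0.013, 0]
[-27, 15, 27, -0.014, 0.014, 0.014, 0]
[-28, 14, 27, -0.013, 0.013, 0.013, 0]
```

```bash
python3 -m creep '[[0,0,-8,0,0,0,0],[-26,0,-26,0,0,0,0],[-8,0,-6,0,0,0,0],[0,0,0,0,0,0,0]]';python3 - <<'E'
from plan import *
print(np.round(monitor.get_state()["joint_positions"],2))
plan([(0,(.475,.06,.42),-.22,.8)])
E
```

```text
time: 8.85
position: [0.4645, 0.018, 0.3075]
tool_rot: [0.102, 0.754, -0.268]
ft_force: [0.7, -0.6, 1.5]
grip_width: 0.006
[-0.08 -0.2  -0.15  2.33  0.92  0.43  0.32]
t 8.85
-> [0.475 0.06  0.42 ] 3
[-26, 14, 27, -0.013, 0.014, 0.015, 0]
[-27, 15, 27, -0.013, 0.014, 0.015, 0]
[-26, 14, 26, -0.013, 0.014, 0.015, 0]
```

```bash
python3 -m creep '[[-26,14,27,-0.013,0.014,0.015,0],[-27,15,27,-0.013,0.014,0.015,0],[-26,14,26,-0.013,0.014,0.015,0],[0,0,0,0,0,0,0]]';python3 - <<'E'
from plan import *
from h import *
from bench import get_image
print(np.round(monitor.get_state()["joint_positions"],2))
d={n:get_image(n) for n in ("scene","top","wrist")};pickle.dump(d,open("d6.pkl","wb"))
crop(d["scene"],240,255,60,50,12,"pics/s6.png",1.8)
cv2.imwrite("pics/w6.png",d["wrist"]["img"][:,:,::-1])
E
```

```text
time: 9.25
position: [0.4782, 0.0622, 0.4268]
tool_rot: [0.091, 0.787, -0.202]
ft_force: [0.9, 0.3, 0.5]
grip_width: 0.005
[-0.21 -0.29 -0.09  2.13  0.56  0.67  0.71]
```

View pics/w6.png

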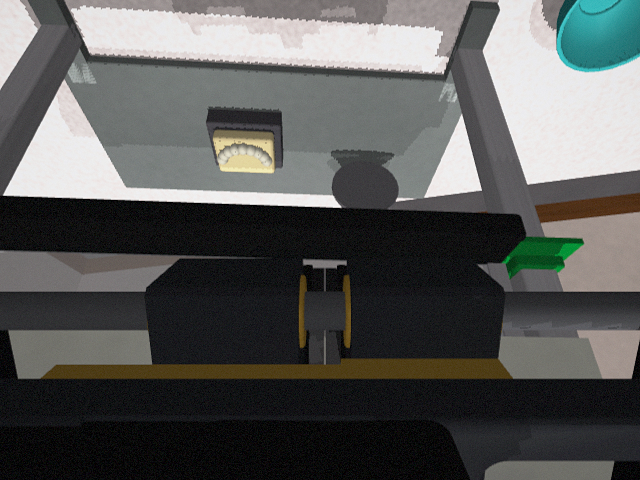

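View pics/s6.png

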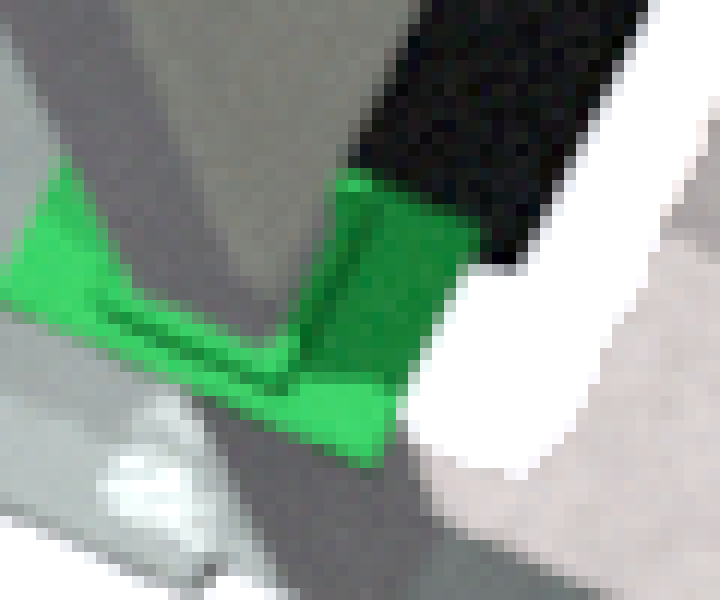

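```bash
python3 - <<'E'
from h import *
d=pickle.load(open("d6.pkl","rb"))
crop(d["wrist"],485,195,110,85,7,"pics/w6z.png",1.8)
E
```

```text
(no output)
```

View pics/w6z.png

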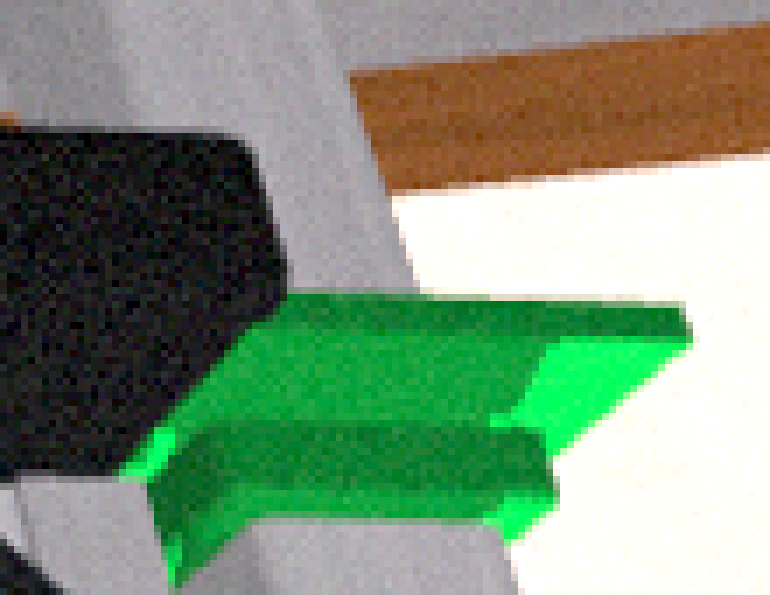

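```bash
python3 - <<'E'
from h import *
np.set_printoptions(precision=4,suppress=True)
d=pickle.load(open("d6.pkl","rb"));T=d["top"];S=d["scene"];W=d["wrist"]
from scipy.optimize import least_squares
t=lambda x,y:(220+x/12-.5,170+y/12-.5)
l=lambda x,y:(240+x/12-.5,255+y/12-.5)
w=lambda x,y:(485+x/7-.5,195+y/7-.5)
def multi(obs):
    o=least_squares(lambda P:np.ravel([proj(r,P)-p for r,p in obs]),[.68,.15,.22]);return o.x,o.fun
# upper face outer-front corner of flange
print("wrist cam",-np.array(W["view"])[:3,:3].T@np.array(W["view"])[:3,3])
print("flange top",multi([(W,w(690,340)),(T,t(80,290)),(S,l(382,466))]))
print("flange bot",multi([(W,w(685,303)),(T,t(80,290)),(S,l(382,468))]))
print("rail bot",multi([(W,w(250,132)),(S,l(522,270))]))
# planes, shield frame with yaw
for yaw in(.27,.28):
  X=np.array([np.cos(yaw),-np.sin(yaw),0]);Y=np.array([np.sin(yaw),np.cos(yaw),0]);m=np.array([.624,-.0275,0])
  def pl(p,dx):
    c,dd=ray(W,p);s=((m-c)@X+dx)/(dd@X);P=c+dd*s;return P,((P-m)@Y)
  print(yaw,"rail",*[pl(w(*p),0) for p in((240,132),(0,122))],"flange mid",*[pl(w(688,322),dx) for dx in(.002,.006,.009,.012)],pl(w(285,307),.009))
E
```

```text
wrist cam [0.4435 0.0683 0.3606]
flange top (array([0.6865, 0.1758, 0.2357]), array([-0.3404,  0.0997, -1.072 , -0.0594,  0.4895,  0.1287]))
flange bot (array([0.6866, 0.1765, 0.232 ]), array([-0.5353,  0.2377, -1.166 ,  0.1944,  0.5323,  0.7245]))
rail bot (array([0.6718, 0.1413, 0.2185]), array([-0.374 ,  0.263 ,  0.4541,  1.4154]))
0.27 rail (array([0.6704, 0.1403, 0.219 ]), np.float64(0.17413428239509762)) (array([0.6647, 0.1196, 0.2187]), np.float64(0.152648539950885)) flange mid (array([0.6819, 0.1744, 0.2363]), np.float64(0.21002249596962064)) (array([0.6867, 0.1765, 0.2338]), np.float64(0.2133133241028714)) (array([0.6902, 0.1781, 0.232 ]), np.float64(0.21578144520280948)) (array([0.6938, 0.1796, 0.2301]), np.float64(0.21824956630274758)) (array([0.6805, 0.1428, 0.2315]), np.float64(0.17918664058075823))
0.28 rail (array([0.6724, 0.141 , 0.2178]), np.float64(0.175284299426192)) (array([0.6664, 0.12  , 0.2176]), np.float64(0.15349029872625986)) flange mid (array([0.6845, 0.1755, 0.235 ]), np.float64(0.21179542990681052)) (array([0.6892, 0.1776, 0.2325]), np.float64(0.21515389058671922)) (array([0.6928, 0.1792, 0.2306]), np.float64(0.21767273609665072)) (array([0.6964, 0.1808, 0.2287]), np.float64(0.22019158160658225)) (array([0.6825, 0.1434, 0.2304]), np.float64(0.18045329040073138))
```

```bash
cat > c2.py <<'E'
from ikc import *
from h import proj,pickle
d=pickle.load(open("d6.pkl","rb"));W=d["wrist"]
Tb=np.eye(4);Tb[:3,:3]=Ro.from_rotvec([.091,.787,-.202]).as_matrix();Tb[:3,3]=[.4782,.0622,.4268]
VT=np.array(W["view"])@Tb
F=np.array([.6866,.176,.234]);C=np.array([.672,.141,.2185]);q6=[-.21,-.29,-.09,2.13,.56,.67,.71]
np.set_printoptions(precision=2,suppress=True)
for px in(.44,.46,.48):
 for py in(.08,.11):
  for pz in(.33,.36,.39):
   for yaw in(-.2,0,.15):
    for p in(.35,.45,.55,.65):
     P,R=goal(0,(px,py,pz),yaw,p);M=np.eye(4);M[:3,:3]=R.as_matrix();M[:3,3]=P
     V=VT@np.linalg.inv(M);r=dict(mtx=W["mtx"],view=V);a=proj(r,F);b=proj(r,C)
     if not all(30<u[0]<620 and 15<u[1]<245 for u in(a,b)):continue
     f=lambda q:np.r_[(fkm(q,L)[0]-P)*10,(R.inv()*fkm(q,L)[1]).as_rotvec()*3,.003*q[2]]
     s_=least_squares(f,np.clip(q6,lo+.06,hi-.06),bounds=(lo+.04,hi-.04),max_nfev=60)
     if s_.cost<1e-4:print(px,py,pz,yaw,p,a,b,"cam",np.linalg.inv(V)[:3,3],"tip",P+R.apply([.182,0,0]),s_.x)
E
python3 c2.py
```

```text
0.44 0.11 0.33 -0.2 0.35 [528.46 242.71] [466.97 213.86] cam [0.44 0.11 0.26] tip [0.61 0.08 0.27] [-0.69 -0.26 -0.07  2.37  1.54  0.87 -0.42]
0.46 0.08 0.33 -0.2 0.35 [603.06 238.42] [535.7  205.79] cam [0.46 0.08 0.26] tip [0.63 0.05 0.27] [-0.65 -0.25 -0.    2.36  1.61  0.78 -0.42]
0.46 0.11 0.33 -0.2 0.35 [539.28 239.37] [472.31 207.74] cam [0.46 0.11 0.26] tip [0.63 0.08 0.27] [-0.72 -0.21 -0.01  2.34  1.57  0.85 -0.44]
0.46 0.11 0.33 0 0.35 [446.35 242.14] [388.43 210.91] cam [0.46 0.11 0.26] tip [0.63 0.11 0.27] [-0.64 -0.26 -0.    2.37  1.73  0.61 -0.45]
0.46 0.11 0.33 0.15 0.35 [383.91 243.08] [329.13 211.46] cam [0.46 0.11 0.26] tip [0.63 0.14 0.27] [-0.44 -0.26 -0.13  2.37  1.94  0.41 -0.58]
0.46 0.11 0.36 -0.2 0.35 [536.05 183.6 ] [470.1 151.1] cam [0.46 0.11 0.29] tip [0.63 0.08 0.3 ] [-0.63 -0.26 -0.07  2.3   1.5   0.82 -0.33]
0.46 0.11 0.36 -0.2 0.45 [527.62 226.2 ] [463.15 195.45] cam [0.45 0.11 0.29] tip [0.62 0.08 0.28] [-0.51 -0.26 -0.12  2.27  1.34  0.73 -0.17]
0.48 0.08 0.33 0 0.35 [515.26 238.85] [455.78 204.24] cam [0.48 0.08 0.26] tip [0.65 0.08 0.27] [-0.53 -
[... 2461 characters left out ...]
.39 -0.2 0.35 [544.86 115.06] [473.74  78.06] cam [0.48 0.11 0.32] tip [0.65 0.08 0.33] [-0.66 -0.26 -0.    2.23  1.46  0.8  -0.23]
0.48 0.11 0.39 -0.2 0.45 [532.21 162.17] [463.9  128.46] cam [0.47 0.11 0.32] tip [0.64 0.08 0.31] [-0.61 -0.26 -0.    2.2   1.3   0.74 -0.07]
0.48 0.11 0.39 -0.2 0.55 [522.83 205.9 ] [456.51 174.34] cam [0.46 0.11 0.32] tip [0.63 0.08 0.29] [-0.56 -0.25 -0.    2.17  1.13  0.71  0.1 ]
0.48 0.11 0.39 0 0.55 [442.13 216.56] [385.27 182.03] cam [0.46 0.11 0.32] tip [0.64 0.11 0.29] [-0.21 -0.26 -0.19  2.21  0.97  0.37  0.37]
0.48 0.11 0.39 0.15 0.55 [386.92 220.7 ] [334.31 183.77] cam [0.46 0.11 0.32] tip [0.63 0.13 0.29] [-0.28 -0.26 -0.04  2.25  0.78  0.2   0.7 ]
```

```bash
python3 - <<'E'
from plan import *
plan([(0,(.4645,.018,.295),-.277,.75),(0,(.5135,.003,.292),-.277,.74),(0,(.5138,.0028,.3085),-.277,.74)])
E
```

```text
t 9.4
-> [0.464 0.018 0.295] 3
[29, -14, -29, 0.013, -0.017, -0.013, 0]
[29, -14, -29, 0.013, -0.018, -0.012, 0]
[28, -15, -30, 0.013, -0.017, -0.013, 0]
-> [0.514 0.003 0.292] 2
[20, 0, 16, 0.0, -0.005, -0.0, 0]
[20, -1, 17, 0.0, -0.005, -0.0, 0]
-> [0.514 0.003 0.308] 1
[-11, 0, 12, 0.0, -0.0, -0.0, 0]
```

```bash
python3 -m creep '[[29,-14,-29,0.013,-0.017,-0.013,0],[29,-14,-29,0.013,-0.017,-0.013,0],[28,-15,-30,0.013,-0.017,-0.013,0],[0,0,0,0,0,0,0]]'; python3 -m creep '[[20,0,16,0,-0.005,0,0],[20,-1,17,0,-0.005,0,0],[0,0,0,0,0,0,0]]'; python3 -m creep '[[-7,0,8,0,0,0,0],[-2,0,2,0,0,0,0],[0,0,0,0,0,0,0]]'
```

```text
time: 9.8
position: [0.46, 0.0144, 0.2871]
tool_rot: [0.099, 0.761, -0.272]
ft_force: [0.1, -0.3, -1.2]
grip_width: 0.002
time: 10.1
position: [0.5163, 0.0018, 0.2939]
tool_rot: [0.102, 0.735, -0.266]
ft_force: [0.3, 0.5, 0.4]
grip_width: 0.004
time: 10.4
position: [0.5136, 0.0031, 0.3064]
tool_rot: [0.101, 0.736, -0.265]
ft_force: [-0.3, -0.2, -0.4]
grip_width: 0.006
```

```bash
python3 -m creep '[[-1,0,1,0,0,0,0],[0,0,0,0,0,0,0]]'; python3 -m creep '[[-1,0,2,0,0,0,0],[0,0,0,0,0,0,0]]'; python3 -m creep '[[-1,0,1,0,0,0,0],[0,0,0,0,0,0,0]]'
```

```text
time: 10.6
position: [0.5133, 0.003, 0.307]
tool_rot: [0.101, 0.736, -0.265]
ft_force: [-0.6, -0.2, -0.8]
grip_width: 0.008
time: 10.8
position: [0.5136, 0.0028, 0.3082]
tool_rot: [0.101, 0.738, -0.265]
ft_force: [-1.6, 2.4, -3.1]
grip_width: 0.005
time: 11.0
position: [0.5136, 0.0028, 0.3096]
tool_rot: [0.101, 0.738, -0.265]
ft_force: [-1.0, 1.8, -3.7]
grip_width: 0.009
```

```bash
python3 -m creep '[[-1,0,1,0,0,0,0],[0,0,0,0,0,0,0]]'
```

```text
time: 11.2
position: [0.5137, 0.0028, 0.3114]
tool_rot: [0.101, 0.737, -0.265]
ft_force: [-2.5, 2.3, -4.3]
grip_width: 0.01
```

Contact came at TCP z ≈ 0.308, so I'll go to about 0.3215.

```bash
python3 -m creep '[[-3,0,3,0,0,0,0],[-3,0,4,0,0,0,0],[-1,0,1,0,0,0,0],[0,0,0,0,0,0,0],[0,0,0,0,0,0,0]]'; python3 -m creep '[[0,0,-8,0,0,0,0],[-26,0,-26,0,0,0,0],[-8,0,-6,0,0,0,0],[0,0,0,0,0,0,0]]';python3 - <<'E'
from plan import *
print(np.round(monitor.get_state()["joint_positions"],2))
plan([(0,(.45,.05,.37),-.25,.6),(0,(.46,.105,.365),-.2,.47)])
E
```

```text
time: 11.7
position: [0.5137, 0.0027, 0.3224]
tool_rot: [0.101, 0.737, -0.266]
ft_force: [-6.6, 4.2, -3.2]
grip_width: 0.009
time: 12.1
position: [0.4642, 0.0169, 0.318]
tool_rot: [0.101, 0.732, -0.265]
ft_force: [0.1, 0.8, 0.2]
grip_width: 0.004
[-0.03 -0.22 -0.19  2.33  0.9   0.42  0.34]
t 12.1
-> [0.45 0.05 0.37] 2
[-26, 14, 12, -0.008, -0.069, 0.011, 0]
[-25, 14, 13, -0.008, -0.068, 0.011, 0]
-> [0.46  0.105 0.365] 2
[0, 28, -3, -0.013, -0.065, 0.021, 0]
[0, 28, -3, -0.013, -0.065, 0.022, 0]
```

```bash
python3 -m creep '[[-26,14,12,-0.008,-0.069,0.011,0],[-25,14,13,-0.008,-0.068,0.011,0],[0,28,-3,-0.013,-0.065,0.021,0],[0,28,-3,-0.013,-0.065,0.021,0],[0,0,0,0,0,0,0]]'; python3 - <<'E'
from plan import *
from h import *
from bench import get_image
print(np.round(monitor.get_state()["joint_positions"],2))
d={n:get_image(n) for n in ("scene","top","wrist")};pickle.dump(d,open("d7.pkl","wb"))
crop(d["scene"],240,255,60,50,12,"pics/s7.png",1.8)
cv2.imwrite("pics/w7.png",d["wrist"]["img"][:,:,::-1])
plan([(0,(.46,.105,.365),-.2,.47)])
E
```

```text
time: 12.6
position: [0.4681, 0.1118, 0.3609]
tool_rot: [0.044, 0.471, -0.192]
ft_force: [0.2, -0.5, 0.0]
grip_width: 0.008
[-0.14 -0.23 -0.34  2.32  1.44  0.55 -0.26]
t 12.75
-> [0.46  0.105 0.365] 1
[-9, -3, 1, -0.0, -0.005, 0.006, 0]
```

View pics/w7.png

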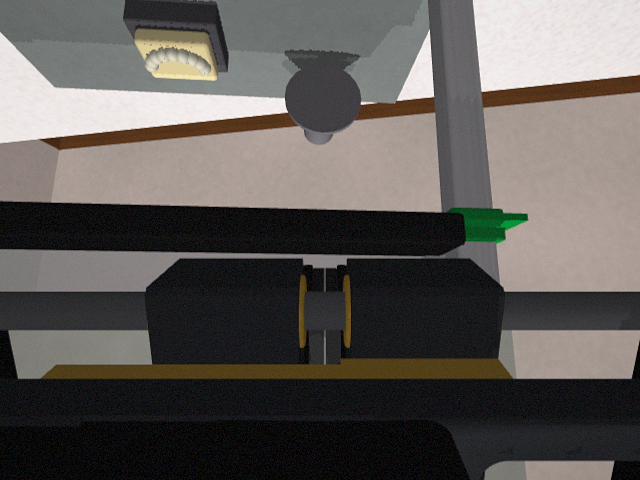

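View pics/s7.png

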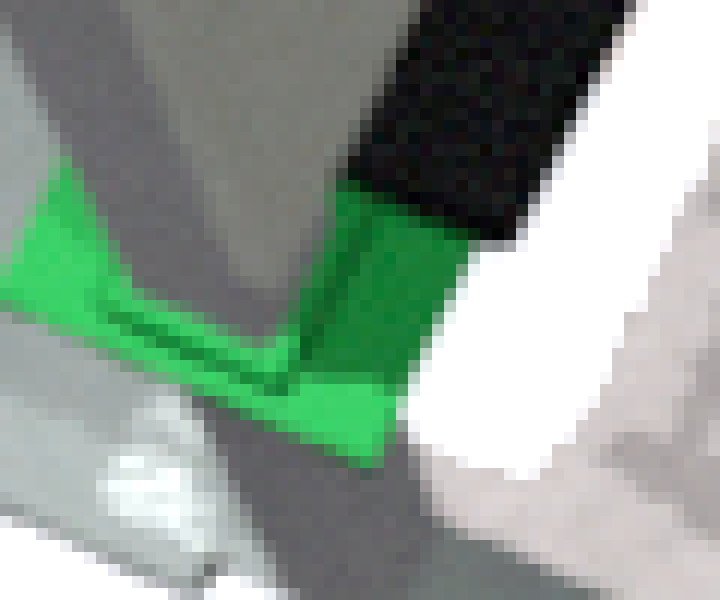

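```bash
python3 - <<'E'
from h import *
d=pickle.load(open("d7.pkl","rb"))
crop(d["wrist"],420,195,115,70,6.9,"pics/w7z.png",1.8)
crop(d["wrist"],420,195,110,70,7,"pics/w7z.png",1.8)
E
```

```text
(no output)
```

View pics/w7z.png

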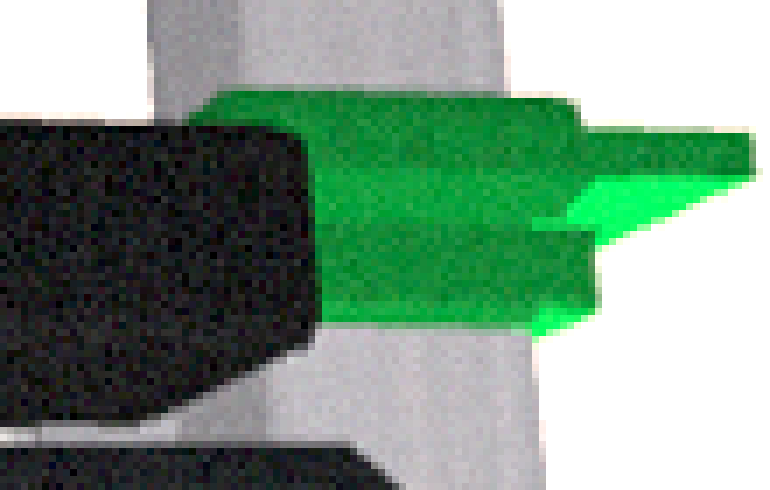

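```bash
python3 - <<'E'
from h import *
np.set_printoptions(precision=4,suppress=True)
d=pickle.load(open("d7.pkl","rb"));W=d["wrist"];S=d["scene"];W6=pickle.load(open("d6.pkl","rb"))["wrist"]
w=lambda x,y:(420+x/7-.5,195+y/7-.5);w6=lambda x,y:(485+x/7-.5,195+y/7-.5)
print("cam",-np.array(W["view"])[:3,:3].T@np.array(W["view"])[:3,3])
print("flange 2 wrist views bot",tri(W,w(752,133),W6,w6(685,303)),"top",tri(W,w(756,176),W6,w6(690,340)))
for yaw in(.27,.28):
  X=np.array([np.cos(yaw),-np.sin(yaw),0]);Y=np.array([np.sin(yaw),np.cos(yaw),0]);m=np.array([.624,-.0275,0])
  def pl(p,dx):
    c,dd=ray(W,p);s=((m-c)@X+dx)/(dd@X);P=c+dd*s;return P[2].round(4),((P-m)@Y).round(4)
  print(yaw,"rail",pl(w(290,130),0),pl(w(0,118),0),"flange mid",[pl(w(753,154),dx) for dx in(.002,.004,.006,.009,.012)])
E
```

```text
cam [0.4552 0.1111 0.2934]
flange 2 wrist views bot (array([0.6853, 0.1762, 0.2326]), np.float64(0.0001331587207838354)) top (array([0.6869, 0.1763, 0.2356]), np.float64(0.0003260555052670464))
0.27 rail (np.float64(0.2346), np.float64(0.1736)) (np.float64(0.2341), np.float64(0.1514)) flange mid [(np.float64(0.2351), np.float64(0.2108)), (np.float64(0.2345), np.float64(0.212)), (np.float64(0.2339), np.float64(0.2132)), (np.float64(0.233), np.float64(0.215)), (np.float64(0.2322), np.float64(0.2168))]
0.28 rail (np.float64(0.2341), np.float64(0.1744)) (np.float64(0.2337), np.float64(0.1519)) flange mid [(np.float64(0.2345), np.float64(0.2121)), (np.float64(0.2339), np.float64(0.2133)), (np.float64(0.2333), np.float64(0.2146)), (np.float64(0.2324), np.float64(0.2164)), (np.float64(0.2315), np.float64(0.2183))]
```

In the wrist view the rail's underside (0.234 m) lines up with the middle of the flange (0.234 m, two-view triangulation). I'll back clear and check the loose items before handing in.

```bash
python3 -m creep '[[-15,0,5,0,0,0,0],[-10,0,5,0,0,0,0],[0,0,0,0,0,0,0],[0,0,0,0,0,0,0]]'; python3 - <<'E'
from h import *
from bench import get_image,monitor
S=get_image("scene");S0=pickle.load(open("d0.pkl","rb"))["scene"]
cv2.imwrite("pics/s8.png",S["img"][:,:,::-1])
D=cv2.absdiff(S["img"],S0["img"]).max(2)
for n,(x,y,X,Y) in dict(bowl=(250,325,305,380),jar=(300,300,335,335),carton=(368,148,400,200),bottle=(365,110,402,150)).items():print(n,(D[y:Y,x:X]>40).mean().round(3))
print(np.abs(monitor.get_state()["qd"]).max())
E
```

```text
time: 13.15
position: [0.4501, 0.1102, 0.3804]
tool_rot: [0.047, 0.473, -0.203]
ft_force: [0.0, 0.2, 0.3]
grip_width: 0.007
bowl 0.0
jar 0.0
carton 0.124
bottle 0.0
0.011382139935591142
```

View pics/s8.png

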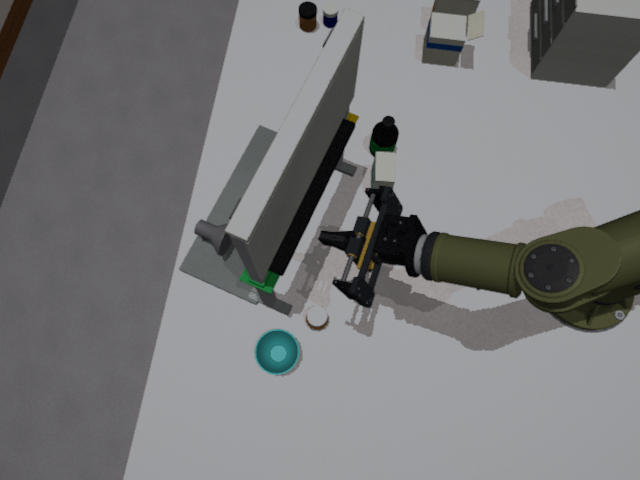

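The bowl (277,352), jar (317,317) and bottle (384,138) haven't moved. The carton's top is still at (385,167), and its 12% pixel difference is the gripper overlapping its lower edge in this view. The gripper stands clear of everything, so I'm handing in.

```bash
python3 -c "
from bench import ctrl;print(ctrl.close_job())"
```

```text
the job is handed in; nothing more can be done
None
```

I raised the sash with closed, slanted fingertips under the middle of the rail, in two lifts with a wrist-camera check after each. I then backed the gripper clear and handed the job in at about 13.2 s.

- **Height:** the last wrist view put the rail underside at about 0.234 m. The green flange's mid-height came out at about 0.234 m from two wrist views. The difference is 1–2 mm at most, against the 8 mm allowed.
- **Disagreement:** my first estimates from the two fixed cameras put the flange at 0.223–0.231 m. Their baseline is weak for height, so I trusted the closer wrist views and lifted about 14 mm more.
- **Surroundings:** the bowl, jar and bottle showed no pixel change. The carton's top is where it was. The gripper hid its lower edge in the last picture, so that part is unchecked.
- **Forces:** wrist force stayed under about 10 N at every reading and was near zero at hand-in, with the gripper touching nothing.
- **Sash at rest:** I did not measure its speed at the end. It was last touched about 1.4 s before hand-in.

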